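# Ring spread over the shaker's drive stub

## Robot

A 7-joint arm with a two-finger parallel gripper is mounted at the origin on the work surface. World frame = base frame: x ahead of the robot, y to its left, z up, the work surface at z = 0. Lengths are in m, angles in rad, forces in N, time in s.
With the tool pointing down it reaches from about 0.35 to 0.9 m from the base axis. Payload 8.1 kg.
Tool frame: the origin (TCP) lies at the very end of the fingers, on their centre line; the grasp point (between the pads) lies 19 mm behind it (arm.grasp_offset is the distance from the TCP to the grasp point, in m); z points along the fingers, y is the direction in which the jaws open and shut (so a half turn about z gives the same grasp; the last joint's range is limited). The gripper opens to 92 mm and grips with 3 to 60 N. Pads are 19 mm wide; open, the fingers measure 130 mm over their backs; the gripper's body (75 mm by 190 mm) begins 47 mm behind the grasp point.
Start: joints at [1.192, 0.434, 0.025, 1.573, -0.012, 1.134, -0.075], TCP at [0.17, -0.601, 0.227] pointing down, gripper open.
Joint ranges: [-2.62, 2.62], [-0.44, 2.09], [-1.27, 1.32], [0.08, 2.57], [-1.32, 4.46], [0.12, 2], [-2.74, 2.74]. Speed limits (rad/s): [2.22, 2.22, 3.01, 3.01, 3.14, 3.14, 3.14].

## Interface

Orientations are given as a rotation vector (axis times angle).
In Python, from cell import arm, eyes, workorder gives the robot as it stands.
- The arm moves only by the shell command python3 -m inch 'ROWS' [FORCE]. ROWS is JSON, a list that holds one entry, the list of rows, each a list of 5 numbers: the closure, from 0 (fully open) to 1 (shut), then the shift along the tool's x, y, z in mm, then the turn about the tool's z in degrees. A call has 1 to 12 rows; each row shifts and turns the pose as measured when the row begins, along the tool's axes as they then stand; what a row does not reach is not made up. A row lasts 1/10 s, in which the tool goes at most 50 mm and 8.59 degrees, less where a joint would pass 70% of its speed; a pose out of reach is approached as far as the arm can. A call with a gripper value outside its range is refused whole. The fingers move at their own pace and stop on an object; FORCE is the grip in N (left out, the last holds). Time passes only in rows, so rows that do not move let the fingers close. It gives the time, the measured TCP pose, the force and the opening at its end, in the units of the state.
- arm.observe(): the state, without advancing time (a new reading comes with each control period).
- eyes.get_image(name): name is "scene" or "top" or "wrist"; returns a dict with "frame" (420x560x3 uint8, blue, green, red), "intrinsics" (3x3 intrinsics, pixels), "k1" (the pictures are not rectified: a ray, as slopes to the right and down, at radius r is drawn at 1 + k1 r^2 times it, then the intrinsics apply), "rvec" (rotation vector, rad) and "tvec" (3), from world to camera coordinates, as OpenCV has them; the wrist camera has in their place "T_tool_cam" (4x4, takes a point from camera to tool coordinates, whose origin is the TCP and whose axes are the flange's). Camera axes: x right, y down, z forward; pixel columns grow to the right and rows downward; lengths in m; the calibration is good to about 2 mm. A picture is of the moment at which its call begins: read the wrist's pose just before it. There is no depth.
- workorder.sign_off(): hands the job in, once; it reports no verdict.
The state is a dict: "clock": time; "joints": joint angles; "dq": joint speeds; "joint_efforts": joint torques, N m; "position": TCP position; "ee_rot": TCP orientation; "force": force on the tool from outside, world axes, zero at the start; "ft_torque": the same for the moment, N m; "width": opening from 0.0 (shut) to 1.0 (fully open).
Only numpy, scipy, OpenCV 4.12 (cv2) and the standard library are available. Lean on these libraries where they do the work, as an engineer would, in place of code of your own. Each camera call takes 0.05 s, during which the arm holds its last target.

## Task

The bench shaker is open for service: drop the broken half of the old nylon bush that lies on its deck into the waste bin, leaving the whole new bush where it stands. Then take the circlip pliers that lie across the tub with the retaining ring on their tips, squeeze the handles to spread the ring wide, slide it level and without force over the drive stub down to the groove just above the bearing, and finish while still holding it there: pliers in the gripper, handles squeezed, the ring still spread wider than the stub and level with the groove.

Things in the scene. Friction and masses are not known exactly. Their poses are not given: they have to be found in the camera images.
- shaker: White bench shaker, platform off, fixed: 230 (x) x 240 (y) mm, flat deck 75 mm above the table, control nose 50 mm deep on its -x side. Origin: centre of the 230 x 240 part, on the table; z up. On the deck: crank disc (radius 44, 7 high, in the middle), drive stub with bearing (point groove), four idler pins at x = +-97, y = +-100 mm, radius 12, tops 101 mm above the table.
- groove (a point): Centre of the ring groove (4 mm wide) on the shaker's upright drive stub, on its axis, 102 mm above the table; axes as the shaker's. Stub: 28 mm diameter (25.6 in the groove); it ends 20 mm above this point, its last 5 mm tapering to 21. A bearing of 55 mm diameter is right below the groove, its flat top 2 mm below this point.
- old_bush: Broken half of the old nylon bush, off-white, loose on the deck: upright half tube, outer radius 20, inner 13.5, height 24 mm, 30 g. Origin: on the tube's axis, at its underside; z up. The wall runs through +x, +y and -x (open to -y): it is 40 mm wide along its x and can be gripped there from outside, about 5 mm to +y of the axis.
- new_bush: Whole new bush of the same nylon, loose, on the other side of the deck: upright tube of outer radius 20, inner radius 13.5, height 24 mm. Origin: on its axis, at its underside. To be left standing where it is.
- bin: Grey open-topped waste bin, fixed, 150 (x) x 170 (y) x 100 mm high, walls 4 mm, floor about 5 mm up. Origin: centre of its underside; z up. The other half of the old bush lies in it, in the corner at +x, +y.
- pliers: Circlip pliers, 90-degree tips, lying flat across the tub's rims, 0.2 kg (mass varies). Origin: middle of the rivet; x to the tips, z up. Two black handles run 116 mm to -x, each 9 wide (y), 14 thick (z), mid-height z = 0; over the outsides at the grip point 54 mm at rest, 27 squeezed (then parallel to x). Jaws reach 49 mm to +x, then bend down 30; the ring hangs level on the tips, beyond them in +x.
- pliers_grip (a point): Midway between the two handles, 58 mm to -x of the rivet, at the handles' mid-height: the place to grip the pliers from above, closing along the pliers' y (axes as the pliers'). About 15 N on each handle here (7 N to start) squeezes them fully, to a stop; lift them only then: half squeezed, the slanting handles can slip.
- ring_centre (a point): Centre of the fully spread ring's opening, in the ring's mid-plane: 57.4 mm to +x of the rivet and 30 mm below it, fixed in the pliers' frame. Ring 2.5 mm thick, band 3.5 wide; opening 25.6 mm in diameter at rest (centred 8 mm farther to +x), 32 fully spread. Spread, it reaches 20 mm beyond this point in +x and 22 mm to either side.
- grip_left (a joint): How far each handle is squeezed, in rad (both move alike, against a spring): 0 at rest, 0.24 fully squeezed at the stop (up to 0.26 when pressed hard). The ring clears the 28 mm stub by nearly 1 mm all round at 0.17 and by 2 mm at 0.24.
- tub: Clear open-topped plastic tub, fixed, 104 (x) x 160 (y) x 56 mm high, walls 4 mm. The pliers lie across it, along its x: the rims carry the handles' ends and the rivet, the grip place is over the open inside, the ring hangs outside its +x wall. Origin: centre of its underside.
Things that resemble listed ones, but are neither listed nor needed, are in the scene too. Leave any purple look-alike of the pliers alone.

How it is judged:
By the outcome, as a careful person would: the job done as asked, in the order asked, and still so for the second after the job is handed in, while the arm keeps its last pose, push and grip.
It also fails if it takes over 54 s, if anything falls off the work surface, if the arm or the gripper's body presses on something with over 40 N, if the wrist force passes 120 N, or if a joint passes its speed limit or range.

## Working session

There is one attempt and no reset: what is moved stays moved. The work goes in short steps, Python scripts to look and compute and a shell command to move; the robot and the scene stay as the last step left them, time stands still between calls to the robot, and variables do not carry over. Pictures are saved under pics/ and viewed, and the job is handed in when it is done.

```bash
mkdir -p pics; ls; python3 - <<'E'
from cell import arm, eyes, workorder
import cv2
print(arm.observe())
for n in ("scene","top","wrist"):
    d=eyes.get_image(n); cv2.imwrite(f"pics/{n}0.png",d["frame"])
    print(n,{k:v for k,v in d.items() if k!="frame"})
E
```

```text
pics
{'clock': 0.0, 'joints': array([ 1.19239121,  0.43520946,  0.02497168,  1.57406506, -0.01160615,
        1.13395556, -0.07511514]), 'dq': array([-3.85154822e-05, -5.88586577e-05,  3.16127646e-04, -1.85202801e-03,
       -1.96232992e-03,  3.02854435e-04,  1.18510198e-03]), 'joint_efforts': array([-1.14259938e-04, -6.67847300e+01,  9.85531993e-01, -3.14461076e+01,
       -6.03368925e-02,  4.28451528e-02,  1.59214947e-04]), 'position': array([ 0.17002063, -0.60093202,  0.22596572]), 'ee_rot': array([-3.11034561e+00, -4.31528050e-01,  5.23314620e-04]), 'force': array([-0.37847835,  0.18052332, -0.3315645 ]), 'ft_torque': array([-0.0085008 , -0.00043962,  0.03001495]), 'width': 1.0045217484747038}
scene {'intrinsics': array([[525.21414545,   0.        , 272.58206477],
       [  0.        , 525.21414545, 205.58683955],
       [  0.        ,   0.        ,   1.        ]]), 'k1': 0.07165984682754588, 'rvec': array([ 1.99445734,  0.8593709 , -0.45247777]), 'tvec': array([-0.33282359, -0.11830641,  1.56963537])}
top {'intrinsics': array([[401.5115339 ,   0.        , 277.97721633],
       [  0.        , 401.5115339 , 208.71561667],
       [  0.        ,   0.        ,   1.        ]]), 'k1': -0.10803109016926207, 'rvec': array([ 2.19519165, -2.16155912,  0.13067807]), 'tvec': array([-0.02217589,  0.49038386,  0.92401048])}
wrist {'intrinsics': array([[367.0974479 ,   0.        , 274.32455109],
       [  0.        , 367.0974479 , 206.06760725],
       [  0.        ,   0.        ,   1.        ]]), 'k1': -0.08961216538470117, 'T_tool_cam': array([[-2.61225765e-06, -9.63481666e-01, -2.67774307e-01,
         7.17188856e-02],
       [ 9.99999162e-01, -3.49260669e-04,  1.24692320e-03,
         6.72150329e-04],
       [-1.29491068e-03, -2.67774080e-01,  9.63480859e-01,
        -1.57881215e-01],
       [ 0.00000000e+00,  0.00000000e+00,  0.00000000e+00,
         1.00000000e+00]])}
```

View pics/scene0.png

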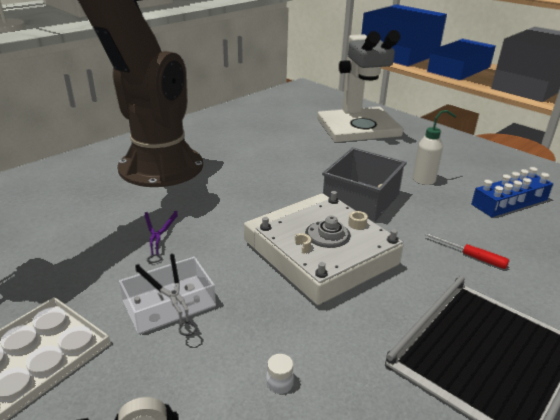

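View pics/top0.png

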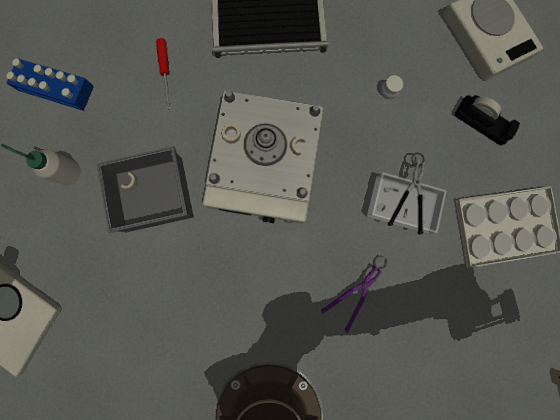

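View pics/wrist0.png

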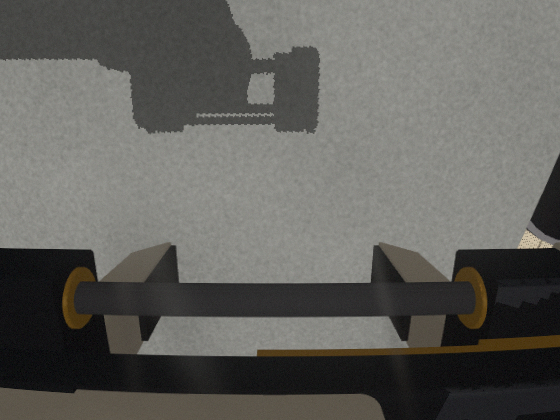

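The pliers that fit are the black-handled pair on the clear tub (top ~412,195). The purple pair at (360,290) is the look-alike. The half bush is the open C at top (298,146). The closed ring at (231,133) is the new bush, and the piece at (127,180) is the other half in the bin. I'll check these in enlarged crops.

```bash
cat > h.py <<'E'
import numpy as np, cv2
from scipy.spatial.transform import Rotation as R
def undist(d,uv):
    K=d["intrinsics"];k=d["k1"]
    x=np.array([(uv[0]-K[0,2])/K[0,0],(uv[1]-K[1,2])/K[1,1]]);r=np.linalg.norm(x);q=r
    for _ in range(30): q=r/(1+k*q*q)
    return np.r_[x*(q/r if r>0 else 1),1]
def cam(d,st=None):
    if "rvec" in d:
        Rm=R.from_rotvec(d["rvec"]).as_matrix(); return Rm.T,-Rm.T@d["tvec"]
    T=d["T_tool_cam"];Rt=R.from_rotvec(st["ee_rot"]).as_matrix()
    return Rt@T[:3,:3], Rt@T[:3,3]+st["position"]
def px2w(d,uv,z,st=None):
    Rc,c=cam(d,st); v=Rc@undist(d,uv); return c+v*(z-c[2])/v[2]
def w2px(d,p,st=None):
    Rc,c=cam(d,st); q=Rc.T@(np.array(p)-c); x=q[:2]/q[2]; x=x*(1+d["k1"]*(x@x)); K=d["intrinsics"]
    return x*K[0,0]+K[:2,2]
def crop(img,x0,y0,w,h,s,fn):
    c=cv2.resize(img[y0:y0+h,x0:x0+w],None,fx=s,fy=s,interpolation=cv2.INTER_CUBIC)
    cv2.imwrite(fn,c)
E
python3 - <<'E'
import cv2
from h import *
t=cv2.imread("pics/top0.png"); s=cv2.imread("pics/scene0.png")
crop(t,195,80,140,150,4,"pics/t_sh.png")
crop(t,350,140,110,110,5,"pics/t_pl.png")
crop(s,240,140,180,160,4,"pics/s_sh.png")
crop(s,110,230,120,120,5,"pics/s_pl.png")
E
```

```text
(no output)
```

View pics/t_sh.png

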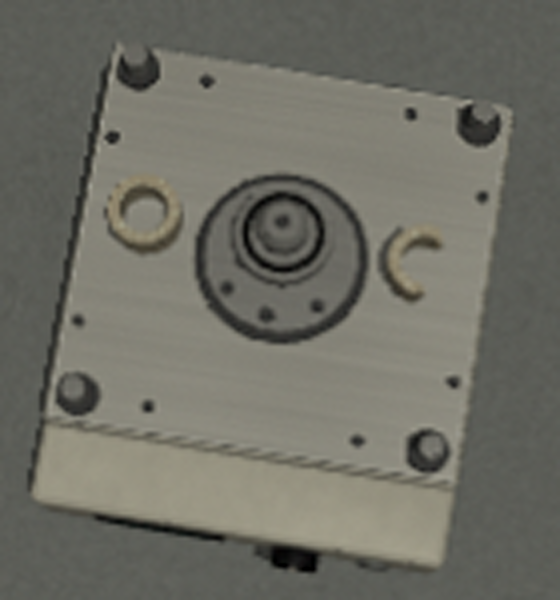

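View pics/t_pl.png

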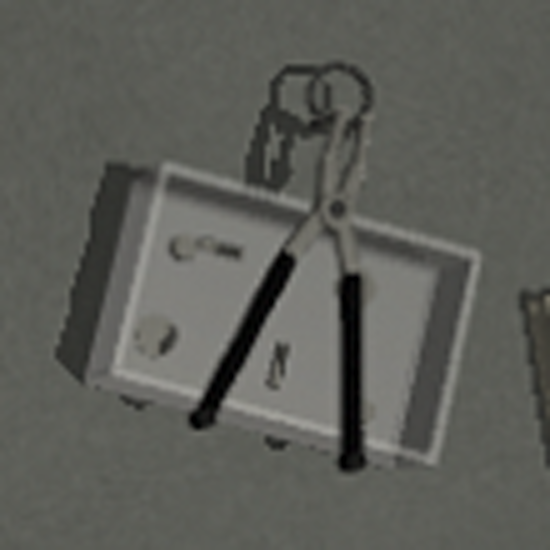

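View pics/s_sh.png

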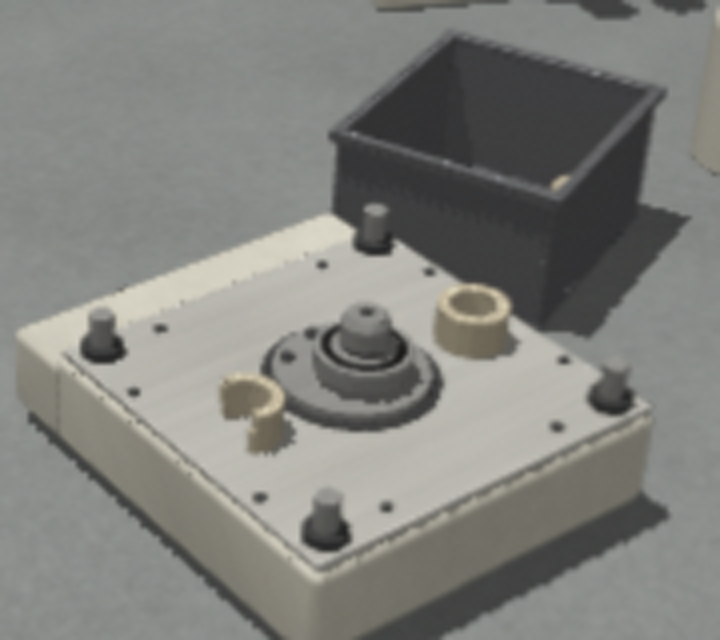

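View pics/s_pl.png

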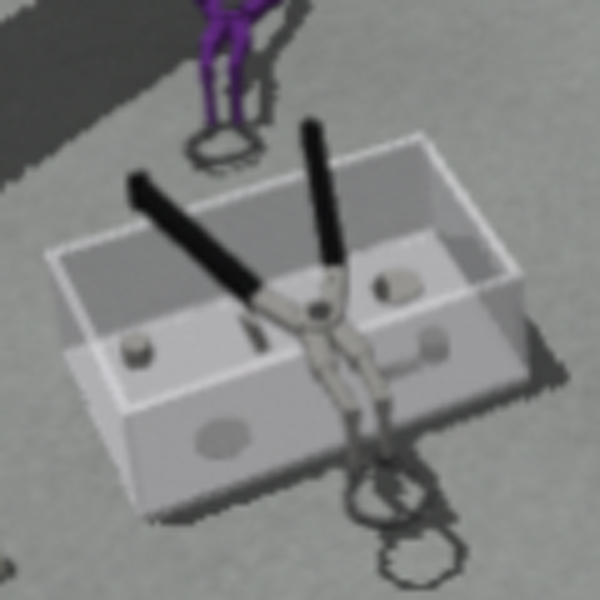

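The crops confirm the choice: the C-shaped half stands on the deck's -y side and the closed ring on its +y side, and the pliers on the tub are black-handled. Next I'll compute positions.

```bash
cat > m1.py <<'E'
from cell import arm, eyes
from h import *
d=eyes.get_image("top"); s=eyes.get_image("scene")
T=lambda c,z: px2w(d,(195+c[0]/4,80+c[1]/4),z)
S=lambda c,z: px2w(s,(240+c[0]/4,140+c[1]/4),z)
print("pins top",[T(c,.101)[:2].round(4) for c in [(135,60),(485,112),(85,392),(433,442)]])
print("pins scene",[S(c,.101)[:2].round(4) for c in [(328,493),(617,365),(102,315),(376,208)]])
print("stub",T((282,220),.122),S((369,310),.122))
print("bush ends",T((435,238),.099),T((416,296),.099), S((222,400),.099),S((265,414),.099))
P=lambda c,z: px2w(d,(350+c[0]/5,140+c[1]/5),z)
Q=lambda c,z: px2w(s,(110+c[0]/5,230+c[1]/5),z)
print("rivet",P((337,210),.07),Q((320,310),.07))
print("hand ends",P((203,420),.063),P((352,462),.063),Q((138,185),.063),Q((312,125),.063))
print("tub corners",[P(c,.056)[:2].round(4) for c in [(163,165),(480,252),(437,463),(110,375)]])
print("tub scene",[Q(c,.056)[:2].round(4) for c in [(520,272),(420,135),(45,255),(125,410)]])
B=[(99,160),(176,149),(192,217),(110,232)]
print("bin",[px2w(d,b,.1)[:2].round(3) for b in B])
E
python3 m1.py
```

```text
pins top [array([0.739 , 0.1016]), array([ 0.7123, -0.0961]), array([0.5483, 0.123 ]), array([ 0.5239, -0.0679])]
pins scene [array([ 0.7146, -0.0928]), array([0.7466, 0.1024]), array([ 0.5259, -0.0674]), array([0.5532, 0.1322])]
stub [0.64096636 0.01652862 0.122     ] [0.64202389 0.01995686 0.122     ]
bush ends [ 0.63908411 -0.06844439  0.099     ] [ 0.60578257 -0.05808865  0.099     ] [ 0.62406676 -0.07365688  0.099     ] [ 0.64764879 -0.06608125  0.099     ]
rivet [ 0.55353888 -0.33557588  0.07      ] [ 0.55641967 -0.33348675  0.07      ]
hand ends [ 0.45583903 -0.2726042   0.063     ] [ 0.43736436 -0.34283324  0.063     ] [ 0.43709484 -0.33951169  0.063     ] [ 0.45200709 -0.2657018   0.063     ]
tub corners [array([ 0.5755, -0.2575]), array([ 0.5375, -0.4105]), array([ 0.4376, -0.3867]), array([ 0.4765, -0.2311])]
tub scene [array([ 0.5779, -0.2553]), array([ 0.4807, -0.2318]), array([ 0.442 , -0.3851]), array([ 0.5389, -0.4083])]
bin [array([0.586, 0.389]), array([0.613, 0.215]), array([0.462, 0.173]), array([0.426, 0.354])]
```

```bash
cat > plan.py <<'E'
# usage: plan.py x y z yaw_deg(tool x world yaw)  -> suggested rows
import sys
from cell import arm
from h import *
st=arm.observe(); p=st["position"]; Rm=R.from_rotvec(st["ee_rot"]).as_matrix()
yaw=np.degrees(np.arctan2(Rm[1,0],Rm[0,0]))
x,y,z,Y=map(float,sys.argv[1:5])
d=np.array([x,y,z])-p; dy=(Y-yaw+180)%360-180
print("t %.2f pos"%st["clock"],p.round(4),"yaw %.2f"%yaw,"tilt",Rm[:2,2].round(4),"w %.3f"%st["width"],"F",st["force"].round(1))
nmax=float(sys.argv[5]) if len(sys.argv)>5 else 40
n=max(int(np.ceil(np.linalg.norm(d)*1000/nmax)),int(np.ceil(abs(dy)/8)),1)
rows=[]
for i in range(n):
    a=np.radians(yaw+dy*i/n); Rz=R.from_euler("z",a-np.radians(yaw)).as_matrix()@Rm
    v=Rz.T@d*1000/n; rows.append([*v.round(1),round(-dy/n,2)])
print(n,"d_tool",(Rm.T@d*1000).round(1),"dyaw %.2f"%dy); print(rows)
E
python3 plan.py .62 -.10 .25 73
```

```text
t 0.25 pos [ 0.1701 -0.6012  0.2264] yaw 15.80 tilt [-0.0003  0.0007] w 1.002 F [-0.2  0.3 -0.7]
17 d_tool [ 569.3 -359.8  -23.4] dyaw 57.20
[[np.float64(33.5), np.float64(-21.2), np.float64(-1.4), np.float64(-3.36)], [np.float64(34.7), np.float64(-19.2), np.float64(-1.4), np.float64(-3.36)], [np.float64(35.7), np.float64(-17.1), np.float64(-1.4), np.float64(-3.36)], [np.float64(36.7), np.float64(-15.0), np.float64(-1.4), np.float64(-3.36)], [np.float64(37.5), np.float64(-12.8), np.float64(-1.4), np.float64(-3.36)], [np.float64(38.2), np.float64(-10.6), np.float64(-1.4), np.float64(-3.36)], [np.float64(38.7), np.float64(-8.3), np.float64(-1.4), np.float64(-3.36)], [np.float64(39.2), np.float64(-6.0), np.float64(-1.4), np.float64(-3.36)], [np.float64(39.4), np.float64(-3.7), np.float64(-1.4), np.float64(-3.36)], [np.float64(39.6), np.float64(-1.4), np.float64(-1.4), np.float64(-3.36)], [np.float64(39.6), np.float64(0.9), np.float64(-1.4), np.float64(-3.36)], [np.float64(39.5), np.float64(3.3), np.float64(-1.4), np.float64(-3.36)], [np.float64(39.2), np.float64(5.6), np.float64(-1.4), np.float64(-3.36)], [np.float64(38.8), np.float64(7.9), np.float64(-1.4), np.float64(-3.36)], [np.float64(38.3), np.float64(10.1), np.float64(-1.4), np.float64(-3.36)], [np.float64(37.6), np.float64(12.4), np.float64(-1.4), np.float64(-3.36)], [np.float64(36.8), np.float64(14.6), np.float64(-1.4), np.float64(-3.36)]]
```

```bash
sed -i 's/\[\*v.round(1),/[*map(float,v.round(1)),/' plan.py; python3 -m inch '[[[0.35,34,-21,-3,-3.4],[0.35,35,-19,-3,-3.4],[0.35,36,-17,-3,-3.4],[0.35,37,-15,-3,-3.4],[0.35,37,-13,-2,-3.4],[0.35,38,-11,-2,-3.4],[0.35,39,-8,-2,-3.4],[0.35,39,-6,-2,-3.4],[0.35,39,-4,-2,-3.4],[0.35,40,-1,-2,-3.4],[0.35,40,1,-1,-3.4],[0.35,40,3,-1,-3.4]]]' 20; python3 plan.py .62 -.10 .25 73
```

```text
clock: 1.45
position: [0.4902, -0.235, 0.2513]
ee_rot: [2.755, 1.509, -0.006]
force: [-0.1, -1.0, 1.0]
width: 0.652
t 1.45 pos [ 0.4902 -0.235   0.2513] yaw 57.42 tilt [-0.003  -0.0025] w 0.652 F [-0.1 -1.   1. ]
5 d_tool [183.6  36.7   0.6] dyaw 15.58
[[36.7, 7.3, 0.1, np.float64(-3.12)], [36.3, 9.3, 0.1, np.float64(-3.12)], [35.7, 11.3, 0.1, np.float64(-3.12)], [35.0, 13.2, 0.1, np.float64(-3.12)], [34.3, 15.1, 0.1, np.float64(-3.12)]]
```

```bash
python3 -m inch '[[[0.35,37,7,0,-3.1],[0.35,36,9,0,-3.1],[0.35,36,11,0,-3.1],[0.35,35,13,0,-3.1],[0.35,34,15,0,-3.1],[0.35,0,0,0,0],[0.35,0,0,0,0]]]'; cat > look.py <<'E'
import sys,pickle
from cell import arm, eyes
from h import *
st=arm.observe(); d=eyes.get_image(sys.argv[1]); n=sys.argv[2]
pickle.dump((st,d),open(f"{n}.pkl","wb"))
if len(sys.argv)>3: x,y,w,h,s=map(int,sys.argv[3:8]); crop(d["frame"],x,y,w,h,s,f"pics/{n}.png")
else: cv2.imwrite(f"pics/{n}.png",d["frame"])
Rm=R.from_rotvec(st["ee_rot"]).as_matrix(); print(st["position"].round(4),np.degrees(np.arctan2(Rm[1,0],Rm[0,0])).round(2),Rm[:2,2].round(4))
E
python3 look.py wrist w1
```

```text
clock: 2.15
position: [0.6253, -0.086, 0.25]
ee_rot: [-2.506, -1.892, 0.002]
force: [-0.4, -0.1, -0.2]
width: 0.648
[ 0.6253 -0.086   0.25  ] 74.1 [-0.0023  0.0004]
```

View pics/w1.png

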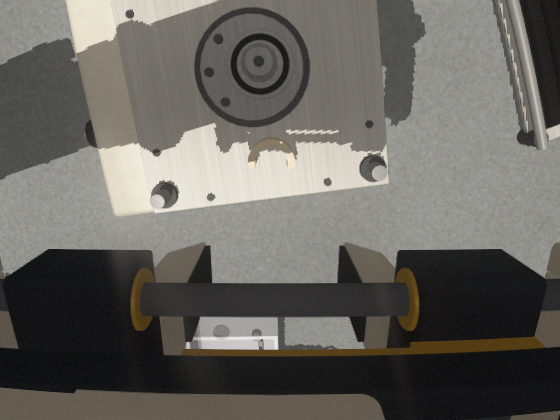

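```bash
python3 - <<'E'
import pickle
from h import *
st,d=pickle.load(open("w1.pkl","rb"))
crop(d["frame"],190,10,200,150,4,"pics/w1a.png"); crop(d["frame"],230,120,80,60,10,"pics/w1b.png")
E
```

```text
(no output)
```

View pics/w1a.png

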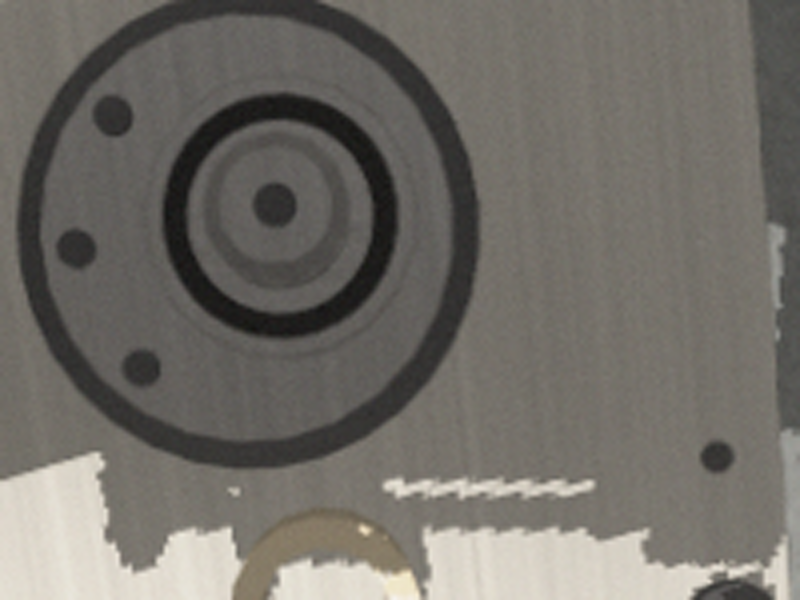

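View pics/w1b.png

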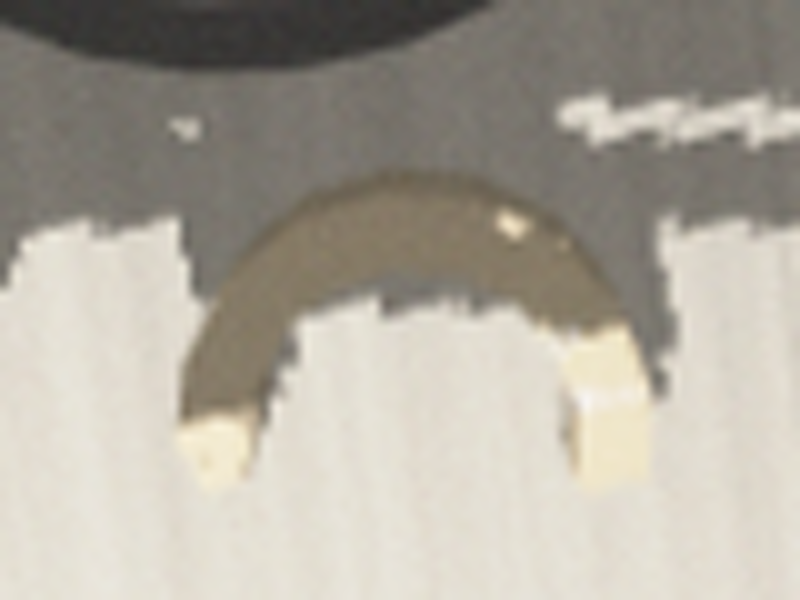

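```bash
python3 - <<'E'
import pickle
from h import *
st,d=pickle.load(open("w1.pkl","rb"))
W=lambda c,z: px2w(d,(230+c[0]/10,120+c[1]/10),z,st)
a=W((180,418),.099);b=W((650,398),.099);t=W((415,172),.099)
print(a,b,t,np.linalg.norm(a-b)); v=b-a; print("axis",(a+b)/2,np.degrees(np.arctan2(v[1],v[0])),np.linalg.norm(t-(a+b)/2))
V=lambda c,z: px2w(d,(190+c[0]/4,10+c[1]/4),z,st)
print("stub",V((275,204),.122), "bearing",V((280,216),.100))
def pt(z,r,c): # fit
    pass
# disc outer: left 18, right 480, top? bottom 468
E
```

```text
[ 0.61040021 -0.05681412  0.099     ] [ 0.6491092  -0.06607002  0.099     ] [ 0.63522495 -0.042436    0.099     ] 0.039800224332585135
axis [ 0.6297547  -0.06144207  0.099     ] -13.447777483480557 0.01977761251649247
stub [0.64235679 0.01587288 0.122     ] bearing [0.64245005 0.01595276 0.1       ]
```

```bash
python3 plan.py .631 -.0565 .12 76.6
```

```text
t 2.20 pos [ 0.6252 -0.0855  0.2501] yaw 74.12 tilt [-0.0021  0.0011] w 0.648 F [-0.9  0.7 -0.4]
4 d_tool [ 29.4  -2.1 130.1] dyaw 2.48
[[7.4, -0.5, 32.5, np.float64(-0.62)], [7.4, -0.4, 32.5, np.float64(-0.62)], [7.4, -0.4, 32.5, np.float64(-0.62)], [7.4, -0.3, 32.5, np.float64(-0.62)]]
```

```bash
python3 -m inch '[[[0.35,8,0,32,-0.6],[0.35,8,0,32,-0.6],[0.35,8,0,32,-0.6],[0.35,8,0,32,-0.6],[0.35,0,0,0,0],[0.35,0,0,0,0]]]';python3 plan.py .631 -.0565 .08 76.6; python3 look.py wrist w2
```

```text
clock: 2.8
position: [0.6319, -0.0632, 0.1213]
ee_rot: [2.475, 1.928, -0.002]
force: [-0.1, 0.0, 0.6]
width: 0.65
t 2.80 pos [ 0.6319 -0.0632  0.1213] yaw 75.83 tilt [ 0.0013 -0.0041] w 0.650 F [-0.1  0.   0.6]
2 d_tool [ 6.4 -2.6 41.3] dyaw 0.77
[[3.2, -1.3, 20.6, np.float64(-0.38)], [3.2, -1.3, 20.6, np.float64(-0.38)]]
[ 0.6319 -0.0632  0.1213] 75.83 [ 0.0013 -0.0041]
```

View pics/w2.png

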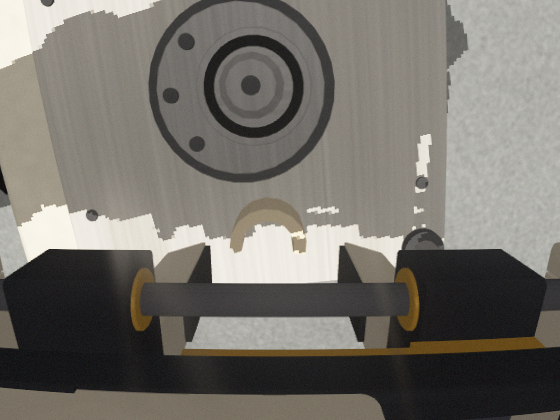

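```bash
python3 -m inch '[[[0.35,3,-1,14,-0.4],[0.35,2.5,-1,14,-0.4],[0.35,1,0,11,0],[0.35,0,0,1,0],[0.35,0,0,0,0]]]';python3 plan.py .631 -.0565 .08 76.6
```

```text
clock: 3.35
position: [0.6335, -0.0583, 0.0823]
ee_rot: [2.46, 1.94, 0.004]
force: [-0.2, 0.7, 0.7]
width: 0.648
t 3.35 pos [ 0.6335 -0.0583  0.0823] yaw 76.50 tilt [ 0.0073 -0.0055] w 0.648 F [-0.2  0.7  0.7]
1 d_tool [ 1.2 -2.8  2.3] dyaw 0.10
[[1.2, -2.8, 2.3, np.float64(-0.1)]]
```

```bash
python3 -m inch '[[[0.35,1,-3,2,0],[0.6,0,0,0,0],[0.7,0,0,0,0],[0.7,0,0,0,0],[0.7,0,0,0,0],[0.7,0,0,0,0]]]' 20;python3 plan.py .631 -.0565 .2 76.6; python3 look.py wrist w3
```

```text
clock: 3.95
position: [0.6313, -0.0564, 0.0813]
ee_rot: [2.459, 1.939, 0.006]
force: [-0.6, -0.1, -0.6]
width: 0.431
t 3.95 pos [ 0.6313 -0.0564  0.0813] yaw 76.50 tilt [ 0.009  -0.0056] w 0.431 F [-0.6 -0.1 -0.6]
3 d_tool [  -0.5    0.9 -118.7] dyaw 0.10
[[-0.2, 0.3, -39.6, np.float64(-0.03)], [-0.2, 0.3, -39.6, np.float64(-0.03)], [-0.2, 0.3, -39.6, np.float64(-0.03)]]
[ 0.6313 -0.0564  0.0813] 76.5 [ 0.009  -0.0056]
```

View pics/w3.png

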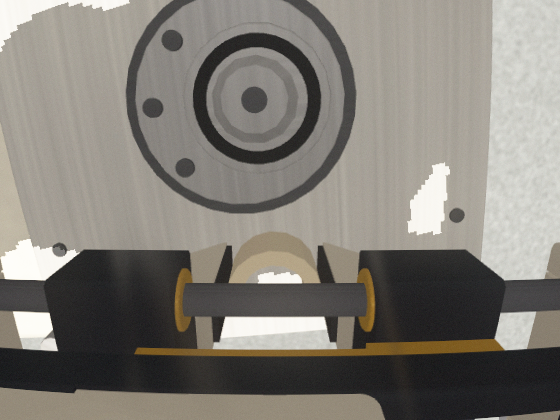

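```bash
python3 -m inch '[[[0.7,0,0,-30,0],[0.7,0,0,-40,0],[0.7,0,0,-40,0],[0.7,0,0,0,0]]]' 20;python3 plan.py .518 .278 .19 105
```

```text
clock: 4.4
position: [0.6294, -0.0558, 0.1935]
ee_rot: [2.461, 1.941, 0.002]
force: [0.5, -0.4, -0.9]
width: 0.432
t 4.40 pos [ 0.6294 -0.0558  0.1935] yaw 76.52 tilt [ 0.0053 -0.0051] w 0.432 F [ 0.5 -0.4 -0.9]
9 d_tool [ 298.6 -186.1    1.2] dyaw 28.48
[[33.2, -20.7, 0.1, np.float64(-3.16)], [34.3, -18.8, 0.1, np.float64(-3.16)], [35.3, -16.9, 0.2, np.float64(-3.16)], [36.1, -14.9, 0.2, np.float64(-3.16)], [36.9, -12.9, 0.2, np.float64(-3.16)], [37.6, -10.8, 0.2, np.float64(-3.16)], [38.1, -8.8, 0.2, np.float64(-3.16)], [38.5, -6.6, 0.2, np.float64(-3.16)], [38.8, -4.5, 0.2, np.float64(-3.16)]]
```

```bash
python3 -m inch '[[[0.7,33,-21,0,-3.1],[0.7,34,-19,0,-3.1],[0.7,35,-17,0,-3.1],[0.7,36,-15,0,-3.1],[0.7,37,-13,0,-3.1],[0.7,38,-11,0,-3.1],[0.7,38,-9,0,-3.1],[0.7,38,-7,0,-3.1],[0.7,39,-5,0,-3.1],[0.7,0,0,0,0]]]' ;python3 plan.py .518 .278 .07 105; python3 look.py top t2
```

```text
clock: 5.4
position: [0.5121, 0.2861, 0.188]
ee_rot: [1.902, 2.488, -0.001]
force: [0.5, 0.5, -0.4]
width: 0.432
t 5.40 pos [0.5121 0.2861 0.188 ] yaw 105.19 tilt [ 0.0074 -0.0064] w 0.432 F [ 0.5  0.5 -0.4]
3 d_tool [ -8.4   2.9 118.1] dyaw -0.19
[[-2.8, 1.0, 39.4, np.float64(0.06)], [-2.8, 1.0, 39.4, np.float64(0.06)], [-2.8, 1.0, 39.4, np.float64(0.06)]]
[0.5121 0.2861 0.188 ] 105.19 [ 0.0074 -0.0064]
```

View pics/t2.png

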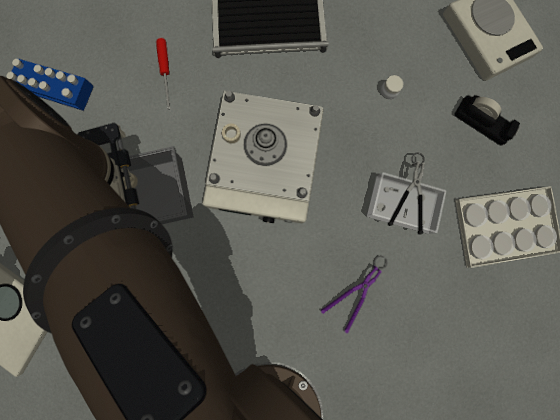

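```bash
python3 -m inch '[[[0.7,-5,2,35,0],[0.7,-3,1,40,0],[0.7,0,0,28,0],[0.7,0,0,5,0],[0.7,0,0,0,0]]]' ;python3 plan.py .518 .278 .07 105; python3 look.py wrist w4
```

```text
clock: 5.95
position: [0.5228, 0.2704, 0.0765]
ee_rot: [1.912, 2.474, -0.003]
force: [0.4, -0.4, -0.6]
width: 0.431
t 5.95 pos [0.5228 0.2704 0.0765] yaw 104.59 tilt [ 0.0107 -0.0108] w 0.431 F [ 0.4 -0.4 -0.6]
1 d_tool [ 8.6 -2.8  6.4] dyaw 0.41
[[8.6, -2.8, 6.4, np.float64(-0.41)]]
[0.5228 0.2704 0.0765] 104.59 [ 0.0107 -0.0108]
```

View pics/w4.png

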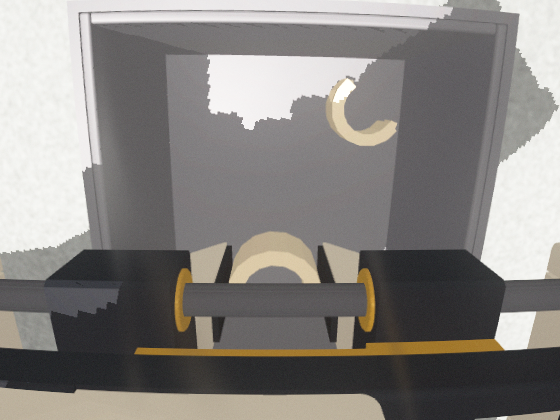

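```bash
python3 -m inch '[[[0.7,0,0,8,0],[0.4,0,0,0,0],[0.35,0,0,0,0],[0.35,0,0,0,0],[0.35,0,0,0,0],[0.35,0,0,-20,0],[0.35,0,0,-40,0],[0.35,0,0,-40,0],[0.35,0,0,-20,0]]]' ; python3 look.py wrist w5; python3 plan.py .50 -.34 .2 -15
```

```text
clock: 6.9
position: [0.5218, 0.2718, 0.1947]
ee_rot: [1.912, 2.473, -0.0]
force: [0.6, 0.7, 0.3]
width: 0.656
[0.5218 0.2718 0.1947] 104.58 [ 0.0125 -0.0097]
t 6.95 pos [0.5227 0.2726 0.1972] yaw 104.58 tilt [ 0.0154 -0.0081] w 0.652 F [1.5 1.3 2.2]
16 d_tool [-587.2 -176.2    1.8] dyaw -119.58
[[-36.7, -11.0, 0.1, np.float64(7.47)], [-37.8, -6.1, 0.2, np.float64(7.47)], [-38.3, -1.2, 0.3, np.float64(7.47)], [-38.1, 3.8, 0.3, np.float64(7.47)], [-37.3, 8.7, 0.4, np.float64(7.47)], [-35.8, 13.5, 0.4, np.float64(7.47)], [-33.8, 18.1, 0.5, np.float64(7.47)], [-31.1, 22.3, 0.5, np.float64(7.47)], [-28.0, 26.2, 0.5, np.float64(7.47)], [-24.3, 29.6, 0.5, np.float64(7.47)], [-20.3, 32.5, 0.5, np.float64(7.47)], [-15.9, 34.9, 0.5, np.float64(7.47)], [-11.2, 36.6, 0.4, np.float64(7.47)], [-6.4, 37.8, 0.4, np.float64(7.47)], [-1.4, 38.3, 0.3, np.float64(7.47)], [3.6, 38.1, 0.3, np.float64(7.47)]]
```

View pics/w5.png

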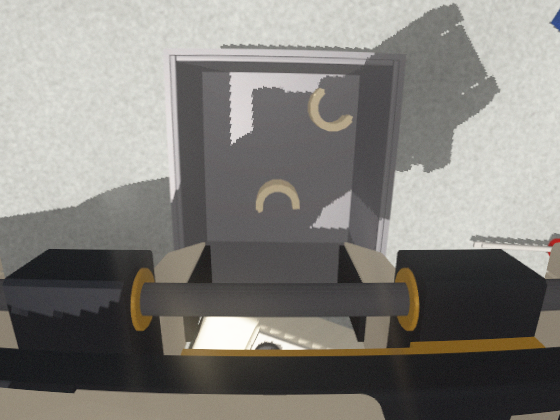

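```bash
python3 -m inch '[[[0.35,-37,-11,-3,7.5],[0.35,-38,-6,-3,7.5],[0.35,-38,-1,-3,7.5],[0.35,-38,4,-3,7.5],[0.35,-37,9,-3,7.5],[0.35,-36,13,-3,7.5],[0.35,-34,18,-3,7.5],[0.35,-31,22,-3,7.5],[0.35,-28,26,-3,7.5],[0.35,-24,30,-3,7.5],[0.35,-20,33,-3,7.5],[0.35,-16,35,-3,7.5]]]' ; python3 plan.py .46 -.31 .25 -15
```

```text
clock: 8.15
position: [0.4941, -0.1941, 0.2396]
ee_rot: [3.121, 0.323, 0.04]
force: [0.3, -0.8, 0.7]
width: 0.648
t 8.15 pos [ 0.4941 -0.1941  0.2396] yaw 11.83 tilt [ 0.026  -0.0013] w 0.648 F [ 0.3 -0.8  0.7]
4 d_tool [-56.9 106.5 -11.1] dyaw -26.83
[[-14.2, 26.6, -2.8, np.float64(6.71)], [-11.0, 28.1, -2.7, np.float64(6.71)], [-7.7, 29.2, -2.6, np.float64(6.71)], [-4.2, 29.9, -2.5, np.float64(6.71)]]
```

```bash
python3 -m inch '[[[0.35,-14,26,-3,6.7],[0.35,-11,28,-3,6.7],[0.35,-8,29,-3,6.7],[0.35,-4,30,-3,6.7],[0.35,0,0,0,0],[0.35,0,0,0,0]]]' ; python3 plan.py .46 -.31 .25 -15; python3 look.py wrist w6
```

```text
clock: 8.75
position: [0.4552, -0.3195, 0.2522]
ee_rot: [3.107, -0.458, 0.044]
force: [0.2, 0.6, -0.7]
width: 0.651
t 8.75 pos [ 0.4552 -0.3195  0.2522] yaw -16.78 tilt [ 0.0275 -0.0051] w 0.651 F [ 0.2  0.6 -0.7]
1 d_tool [  1.8 -10.5   2.3] dyaw 1.78
[[1.8, -10.5, 2.3, np.float64(-1.78)]]
[ 0.4552 -0.3195  0.2522] -16.78 [ 0.0275 -0.0051]
```

View pics/w6.png

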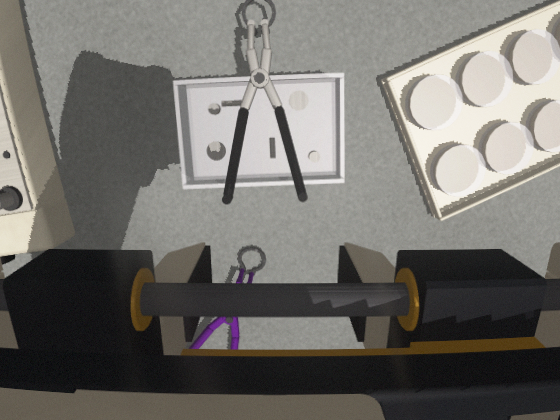

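```bash
python3 - <<'E'
import pickle
from h import *
st,d=pickle.load(open("w6.pkl","rb"))
crop(d["frame"],210,0,110,100,6,"pics/w6a.png"); crop(d["frame"],170,60,190,150,4,"pics/w6b.png")
E
```

```text
(no output)
```

View pics/w6a.png

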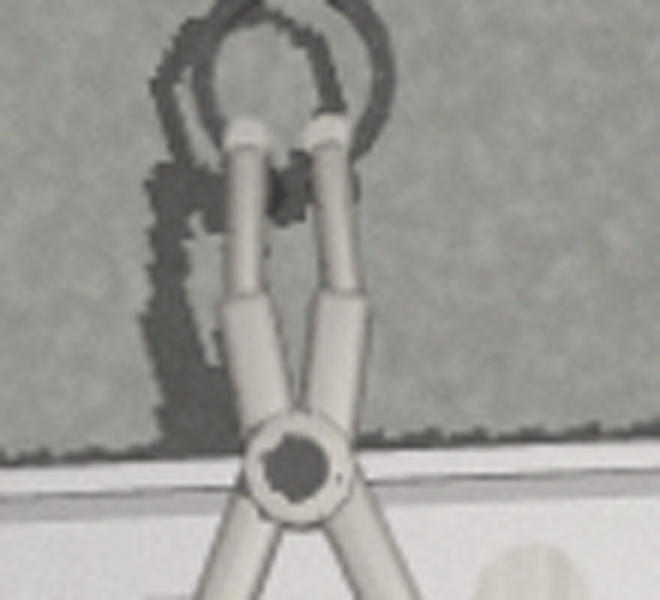

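View pics/w6b.png

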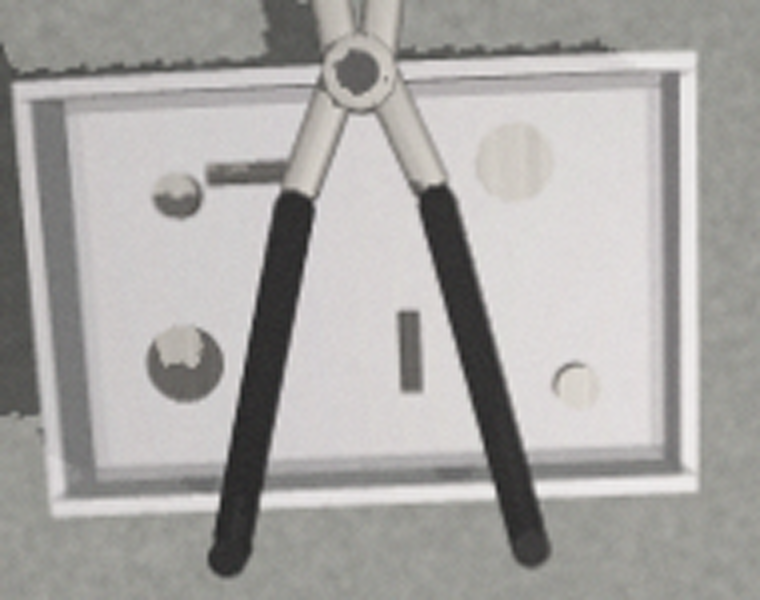

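```bash
python3 - <<'E'
import pickle
from h import *
st,d=pickle.load(open("w6.pkl","rb"))
W=lambda c,z: px2w(d,(170+c[0]/4,60+c[1]/4),z,st)
r=W((357,70),.072);a=W((229,562),.070);b=W((531,551),.070)
print(r,a,b)
m=(a+b)/2; v=(r-m)[:2]; n=v/np.linalg.norm(v); print("len",np.linalg.norm(v),"yaw",np.degrees(np.arctan2(v[1],v[0])),"spread",np.linalg.norm(a-b))
print("grip",r[:2]-.058*n)
# second estimate: handle edges at x=-58 
E
```

```text
[ 0.55568119 -0.33640379  0.072     ] [ 0.45706883 -0.27355545  0.07      ] [ 0.4388377  -0.34350151  0.07      ]
len 0.11127595900979068 yaw -14.50746593704031 spread 0.07228295328631522
grip [ 0.49953052 -0.32187444]
```

```bash
python3 -m inch '[[[0.18,0,0,0,0],[0.18,0,0,0,0]]]' ; python3 plan.py .4995 -.3219 .12 -14.5 20
```

```text
clock: 9.0
position: [0.4558, -0.3177, 0.2521]
ee_rot: [3.108, -0.451, 0.044]
force: [-1.0, -0.6, 0.1]
width: 0.775
t 9.00 pos [ 0.4558 -0.3177  0.2521] yaw -16.52 tilt [ 0.0274 -0.0047] w 0.775 F [-1.  -0.6  0.1]
7 d_tool [ 39.4  -8.  133.2] dyaw 2.02
[[5.6, -1.1, 19.0, np.float64(-0.29)], [5.6, -1.1, 19.0, np.float64(-0.29)], [5.6, -1.1, 19.0, np.float64(-0.29)], [5.7, -1.0, 19.0, np.float64(-0.29)], [5.7, -1.0, 19.0, np.float64(-0.29)], [5.7, -1.0, 19.0, np.float64(-0.29)], [5.7, -1.0, 19.0, np.float64(-0.29)]]
```

```bash
python3 -m inch '[[[0.18,6,-1,19,-0.3],[0.18,6,-1,19,-0.3],[0.18,6,-1,19,-0.3],[0.18,6,-1,19,-0.3],[0.18,6,-1,19,-0.3],[0.18,6,-1,19,-0.3],[0.18,4,-1,17,-0.3],[0.18,0,0,0,0],[0.18,0,0,0,0]]]' ; python3 plan.py .4995 -.3219 .08 -14.5 20; python3 look.py wrist w7
```

```text
clock: 9.9
position: [0.5066, -0.3135, 0.1189]
ee_rot: [-3.118, 0.364, -0.049]
force: [-0.4, 0.8, 0.4]
width: 0.82
t 9.90 pos [ 0.5066 -0.3135  0.1189] yaw -13.31 tilt [ 0.0314 -0.0019] w 0.820 F [-0.4  0.8  0.4]
3 d_tool [-6.2 10.  38.7] dyaw -1.19
[[-2.1, 3.3, 12.9, np.float64(0.4)], [-2.0, 3.3, 12.9, np.float64(0.4)], [-2.0, 3.4, 12.9, np.float64(0.4)]]
[ 0.5066 -0.3135  0.1189] -13.31 [ 0.0314 -0.0019]
```

View pics/w7.png

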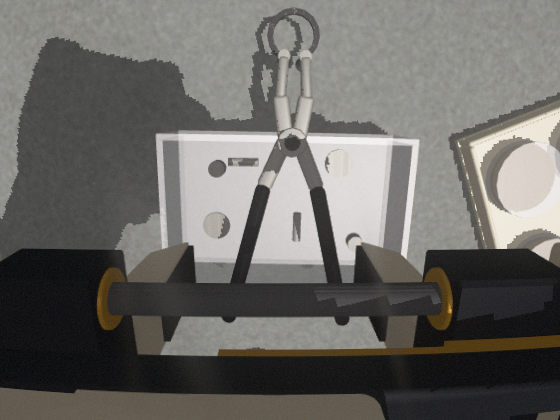

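```bash
python3 - <<'E'
import pickle
from h import *
st,d=pickle.load(open("w7.pkl","rb"))
W=lambda c,z: px2w(d,c,z,st)
r=W((291.5,142),.072);a=W((231,318),.070);b=W((343,319),.070)
m=(a+b)/2; v=(r-m)[:2]; n=v/np.linalg.norm(v); print(r,m,"yaw",np.degrees(np.arctan2(v[1],v[0])),"grip",r[:2]-.058*n,np.linalg.norm(v))
crop(d["frame"],180,0,200,170,4,"pics/w7a.png")
E
```

```text
[ 0.55626751 -0.33587263  0.072     ] [ 0.44812401 -0.30882436  0.07      ] yaw -14.042426770525704 grip [ 0.50000077 -0.32179949] 0.11147477618546012
```

View pics/w7a.png

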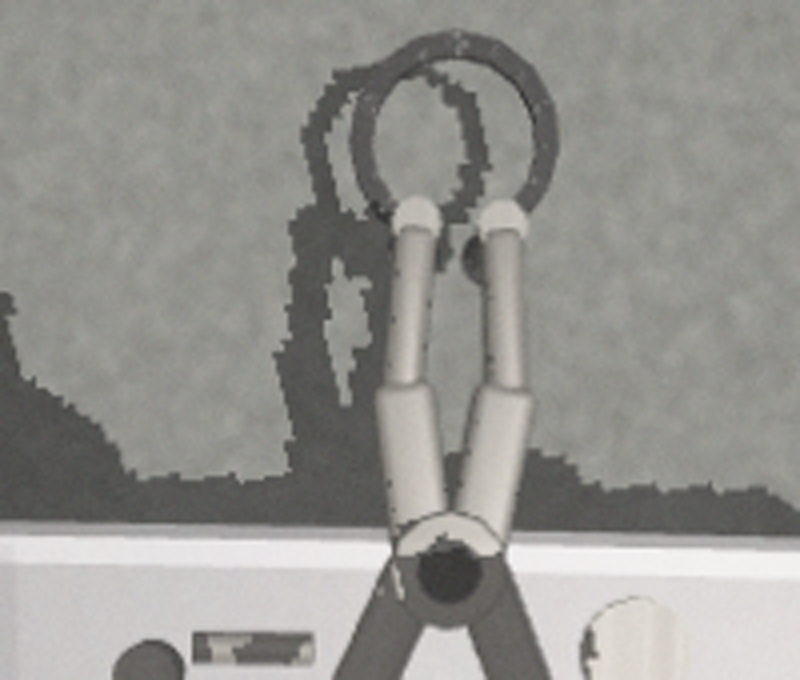

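```bash
python3 -m inch '[[[0.2,-3,4,8,0.5],[0.2,-2,3,8,0.5],[0.2,0,2,8,0.2],[0.2,0,0,4,0],[0.2,0,0,0,0]]]' ; python3 plan.py .5003 -.3219 .044 -14.2 10; 
```

```text
clock: 10.45
position: [0.5001, -0.3228, 0.0911]
ee_rot: [-3.115, 0.401, -0.054]
force: [0.3, 0.4, 0.5]
width: 0.802
t 10.45 pos [ 0.5001 -0.3228  0.0911] yaw -14.68 tilt [ 0.0345 -0.0039] w 0.802 F [0.3 0.4 0.5]
5 d_tool [-1.6 -0.7 47. ] dyaw 0.48
[[-0.3, -0.1, 9.4, np.float64(-0.1)], [-0.3, -0.1, 9.4, np.float64(-0.1)], [-0.3, -0.1, 9.4, np.float64(-0.1)], [-0.3, -0.1, 9.4, np.float64(-0.1)], [-0.3, -0.1, 9.4, np.float64(-0.1)]]
```

```bash
python3 -m inch '[[[0.2,-1,0,10,-0.2],[0.2,-1,0,10,-0.2],[0.2,0,0,10,0],[0.2,0,0,10,0],[0.2,0,0,6,0],[0.2,0,0,0,0],[0.2,0,0,0,0]]]' ; python3 plan.py .5003 -.3219 .044 -14.2 10; 
```

```text
clock: 11.15
position: [0.4996, -0.3219, 0.04]
ee_rot: [-3.116, 0.388, -0.053]
force: [0.4, -0.2, -0.1]
width: 0.804
t 11.15 pos [ 0.4996 -0.3219  0.04  ] yaw -14.21 tilt [ 0.0335 -0.0031] w 0.804 F [ 0.4 -0.2 -0.1]
1 d_tool [ 0.8 -0.2 -4. ] dyaw 0.01
[[0.8, -0.2, -4.0, np.float64(-0.01)]]
```

```bash
python3 -m inch '[[[0.3,1,0,-4,0],[0.45,0,0,0,0],[0.55,0,0,0,0],[0.65,0,0,0,0],[0.75,0,0,0,0],[0.85,0,0,0,0],[0.85,0,0,0,0],[0.85,0,0,0,0]]]' 45; python3 plan.py .5003 -.3219 .044 -14.2 10; python3 look.py wrist w8
```

```text
clock: 11.95
position: [0.5006, -0.3224, 0.0454]
ee_rot: [-3.116, 0.389, -0.054]
force: [0.9, 0.2, -2.7]
width: 0.279
t 11.95 pos [ 0.5006 -0.3224  0.0454] yaw -14.22 tilt [ 0.0342 -0.0036] w 0.279 F [ 0.9  0.2 -2.7]
1 d_tool [-0.5 -0.3  1.4] dyaw 0.02
[[-0.5, -0.3, 1.4, np.float64(-0.02)]]
[ 0.5006 -0.3224  0.0454] -14.22 [ 0.0342 -0.0036]
```

View pics/w8.png

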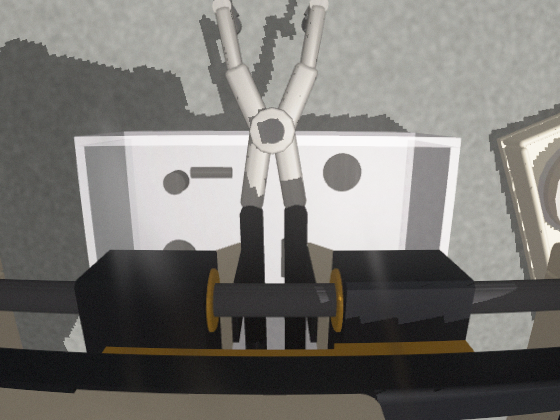

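```bash
python3 -m inch '[[[0.85,0,0,-5,0],[0.85,0,0,-8,0],[0.85,0,0,-12,0],[0.85,0,0,-15,0],[0.85,0,0,-15,0],[0.85,0,0,-15,0],[0.85,0,0,-15,0],[0.85,0,0,-15,0],[0.85,0,0,-15,0],[0.85,0,0,-10,0],[0.85,0,0,0,0],[0.85,0,0,0,0]]]' 45; python3 plan.py .53 .01 .18 -4 25; python3 look.py wrist w9; python3 look.py scene s9
```

```text
clock: 13.2
position: [0.4965, -0.3222, 0.185]
ee_rot: [3.115, -0.388, 0.063]
force: [-0.8, -0.2, -2.7]
width: 0.281
t 13.20 pos [ 0.4965 -0.3222  0.185 ] yaw -14.22 tilt [ 0.0399 -0.0066] w 0.281 F [-0.8 -0.2 -2.7]
14 d_tool [ -49.3 -330.2    4.1] dyaw 10.22
[[-3.5, -23.6, 0.3, np.float64(-0.73)], [-3.2, -23.6, 0.3, np.float64(-0.73)], [-2.9, -23.7, 0.3, np.float64(-0.73)], [-2.6, -23.7, 0.3, np.float64(-0.73)], [-2.3, -23.7, 0.3, np.float64(-0.73)], [-2.0, -23.8, 0.4, np.float64(-0.73)], [-1.7, -23.8, 0.4, np.float64(-0.73)], [-1.4, -23.8, 0.4, np.float64(-0.73)], [-1.1, -23.8, 0.4, np.float64(-0.73)], [-0.8, -23.8, 0.4, np.float64(-0.73)], [-0.5, -23.8, 0.4, np.float64(-0.73)], [-0.2, -23.8, 0.4, np.float64(-0.73)], [0.1, -23.8, 0.4, np.float64(-0.73)], [0.4, -23.8, 0.5, np.float64(-0.73)]]
[ 0.4965 -0.3222  0.185 ] -14.22 [ 0.0399 -0.0066]
[ 0.4966 -0.3222  0.1849] -14.22 [ 0.0399 -0.0066]
```

View pics/w9.png

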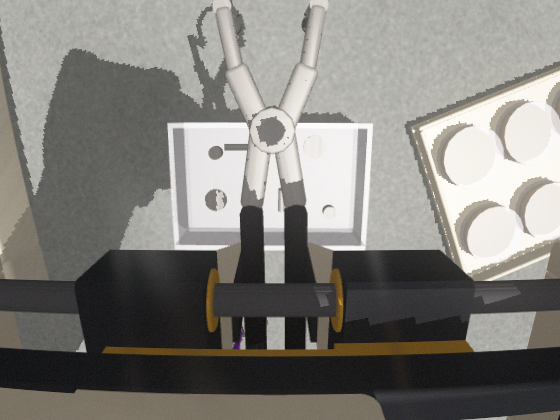

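View pics/s9.png

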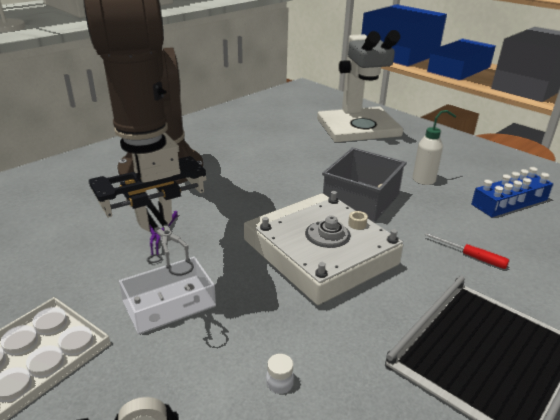

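```bash
cat > ring.py <<'E'
import pickle,sys
from h import *
st,d=pickle.load(open("w8.pkl","rb"))
r=px2w(d,(271.3,131),.071,st)
Rt=R.from_rotvec(st["ee_rot"]).as_matrix()
# handle direction in image for yaw
a=px2w(d,(252,207),.070,st); b=px2w(d,(295.5,207),.070,st)
m=(a+b)/2; v=(r-m)[:2]; yaw=np.arctan2(v[1],v[0])
YAW=np.radians(-14.22)
Rp=R.from_euler("z",YAW).as_matrix()
riv=r.copy(); riv[2]=.063
T_tp=Rt.T@Rp; t_tp=Rt.T@(riv-st["position"])
rc_tool=Rt.T@(riv+Rp@np.array([.0574,0,-.030])-st["position"])
if __name__=="__main__":
    print("rivet",r,"handles yaw",np.degrees(yaw),"rivet tool",t_tp.round(4),"ring tool",rc_tool.round(4))
    from cell import arm
    s=arm.observe(); Rn=R.from_rotvec(s["ee_rot"]).as_matrix()
    print("ring now",(s["position"]+Rn@rc_tool).round(4),"pliers z axis",(Rn@T_tp[:,2]).round(4),"w",s["width"])
E
python3 ring.py; python3 - <<'E'
import pickle
from h import *
st,d=pickle.load(open("s9.pkl","rb"))
crop(d["frame"],120,170,110,100,6,"pics/s9a.png")
from ring import rc_tool
print(w2px(d,st["position"]+R.from_rotvec(st["ee_rot"]).as_matrix()@rc_tool))
E
```

```text
rivet [ 0.56086935 -0.33756848  0.071     ] handles yaw -12.465451810107615 rivet tool [ 0.0627 -0.0001 -0.0154] ring tool [0.119  0.     0.0165]
ring now [ 0.6123 -0.3515  0.1726] pliers z axis [-0.0049  0.0026  1.    ] w 0.27738815036854564
[179.18689782 267.33666493]
```

View pics/s9a.png

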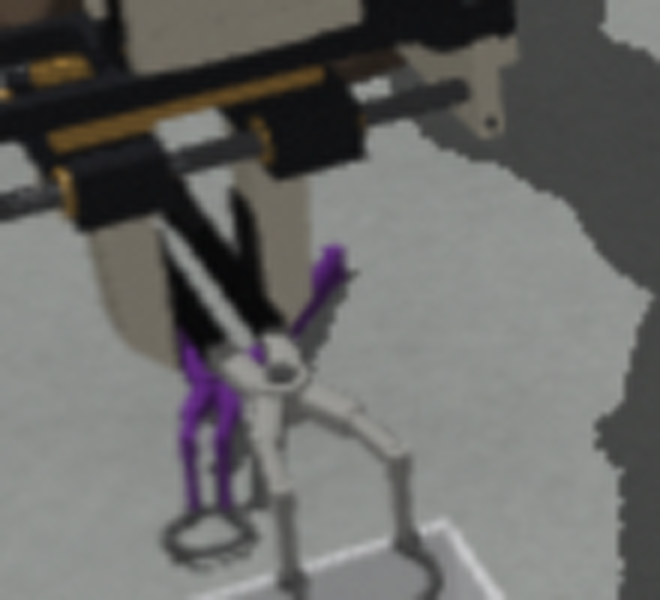

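```bash
python3 - <<'E'
import pickle
from h import *
st,d=pickle.load(open("w9.pkl","rb"))
crop(d["frame"],190,0,160,140,5,"pics/w9a.png")
T=d["T_tool_cam"]
def tool(uv,z): # intersect tool plane z
    v=T[:3,:3]@undist(d,uv); c=T[:3,3]; return (c+v*(z-c[2])/v[2]).round(4)
for uv in [(271.3,131),(222,3),(318,3),(270,3),(252,207),(295.5,207)]: print(uv,tool(uv,-.0235))
E
```

```text
(271.3, 131) [ 0.063  -0.0002 -0.0235]
(222, 3) [ 0.1062 -0.0168 -0.0235]
(318, 3) [ 0.1061  0.0157 -0.0235]
(270, 3) [ 0.1061 -0.0005 -0.0235]
(252, 207) [ 0.0345 -0.0076 -0.0235]
(295.5, 207) [ 0.0345  0.009  -0.0235]
```

View pics/w9a.png

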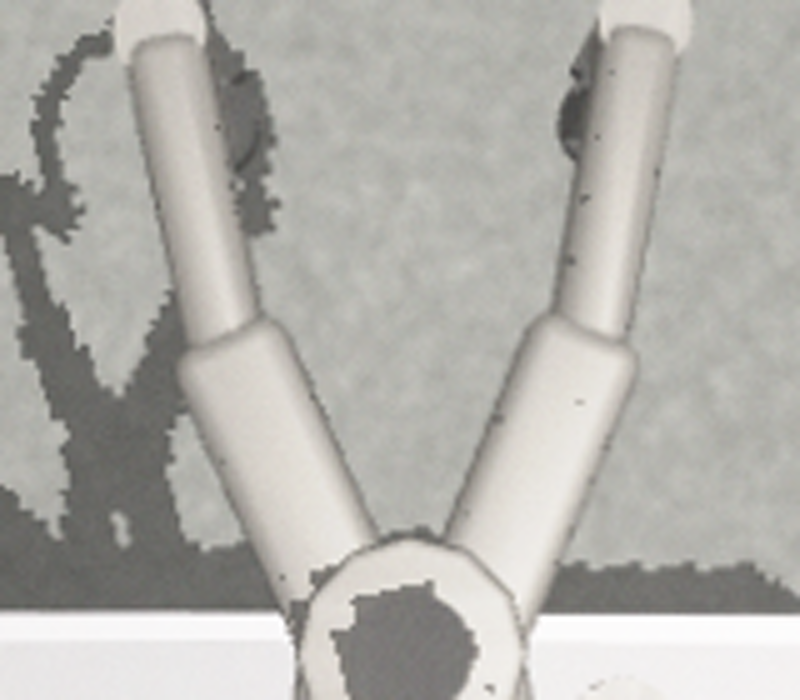

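```bash
python3 -m inch '[[[0.85,0,-10,0,0],[0.85,-4,-20,0,0],[0.85,-4,-25,0,0],[0.85,-4,-25,0,0],[0.85,-4,-25,0,0],[0.85,-4,-25,0,0],[0.85,-4,-25,0,0],[0.85,-4,-25,0,0],[0.85,-4,-20,0,0],[0.85,0,-10,0,0],[0.85,0,0,0,0]]]' 45; python3 plan.py .527 .045 .18 -14 25; python3 ring.py
```

```text
clock: 14.4
position: [0.5141, -0.0942, 0.1765]
ee_rot: [-3.115, 0.383, -0.042]
force: [0.1, -0.4, -1.7]
width: 0.279
t 14.40 pos [ 0.5141 -0.0942  0.1765] yaw -14.03 tilt [ 0.0268 -0.0003] w 0.279 F [ 0.1 -0.4 -1.7]
6 d_tool [ -21.2 -138.2   -3.2] dyaw 0.03
[[-3.5, -23.0, -0.5, np.float64(-0.01)], [-3.5, -23.0, -0.5, np.float64(-0.01)], [-3.5, -23.0, -0.5, np.float64(-0.01)], [-3.5, -23.0, -0.5, np.float64(-0.01)], [-3.5, -23.0, -0.5, np.float64(-0.01)], [-3.5, -23.0, -0.5, np.float64(-0.01)]]
rivet [ 0.56086935 -0.33756848  0.071     ] handles yaw -12.465451810107615 rivet tool [ 0.0627 -0.0001 -0.0154] ring tool [0.119  0.     0.0165]
ring now [ 0.63   -0.1231  0.1631] pliers z axis [ 0.0074 -0.0032  1.    ] w 0.279242925477997
```

```bash
python3 -m inch '[[[0.85,-3,-15,0,0],[0.85,-4,-20,0,0],[0.85,-4,-20,0,0],[0.85,-4,-20,0,0],[0.85,-4,-15,0,0],[0.85,-2,-10,0,0],[0.85,0,-5,0,0],[0.85,0,0,0,0],[0.85,0,0,0,0]]]' 45; sed -i "s/^if __name/rc_tool[1]-=.0004\nif __name/" ring.py; python3 ring.py; python3 look.py top t3; python3 look.py scene s3; python3 - <<'E'
import pickle
from h import *
d=pickle.load(open("t3.pkl","rb"))[1]; crop(d["frame"],200,80,130,110,6,"pics/t3a.png")
d=pickle.load(open("s3.pkl","rb"))[1]; crop(d["frame"],250,150,150,120,5,"pics/s3a.png")
E
```

```text
clock: 15.3
position: [0.5198, 0.0061, 0.1743]
ee_rot: [3.113, -0.402, 0.038]
force: [0.3, 0.1, -2.1]
width: 0.277
rivet [ 0.56086935 -0.33756848  0.071     ] handles yaw -12.465451810107615 rivet tool [ 0.0627 -0.0001 -0.0154] ring tool [ 0.119  -0.0004  0.0165]
ring now [ 0.6353 -0.0239  0.1607] pliers z axis [0.0107 0.0013 0.9999] w 0.2765558316592667
[0.5198 0.0061 0.1743] -14.73 [ 0.0235 -0.0052]
[0.5198 0.006  0.1743] -14.74 [ 0.0235 -0.0053]
```

View pics/t3a.png

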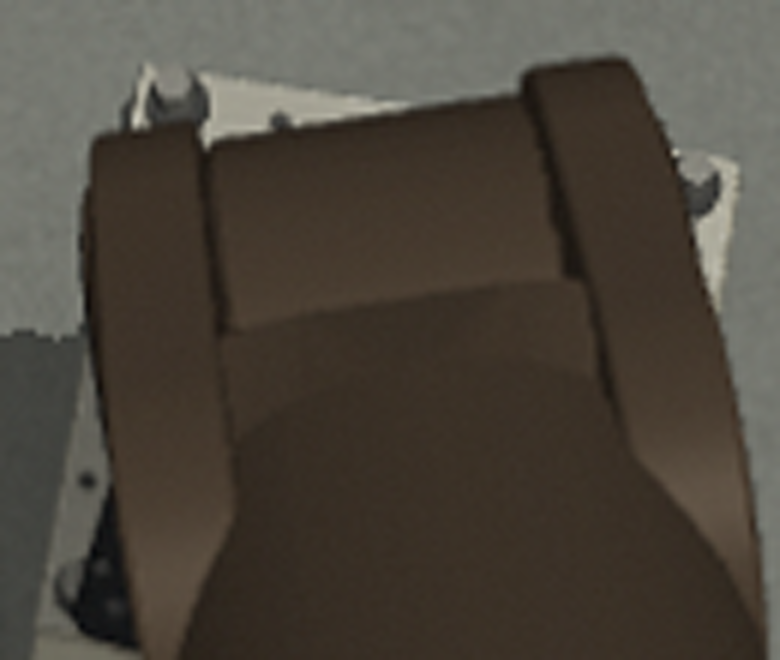

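View pics/s3a.png

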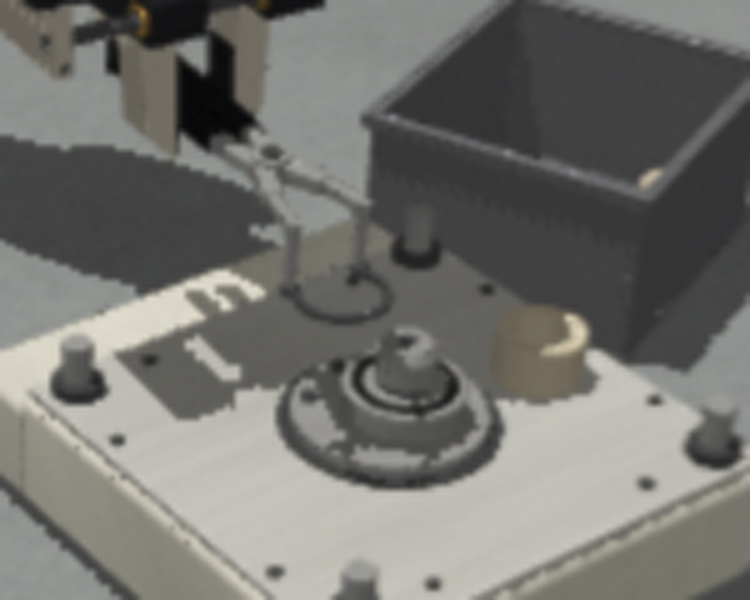

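```bash
python3 look.py wrist w10; python3 - <<'E'
import pickle
from h import *
st,d=pickle.load(open("w10.pkl","rb")); crop(d["frame"],130,0,200,150,4,"pics/w10a.png")
s=pickle.load(open("s3.pkl","rb")); 
from ring import rc_tool
print(w2px(s[1],s[0]["position"]+R.from_rotvec(s[0]["ee_rot"]).as_matrix()@rc_tool), w2px(s[1],(.6424,.0159,.122)),cam(s[1])[1])
E
```

```text
[0.5197 0.0061 0.1744] -14.75 [ 0.0236 -0.0052]
[317.25748679 208.59843574] [331.14330482 218.28359815] [ 1.22381028 -0.72958939  0.74733584]
```

View pics/w10a.png

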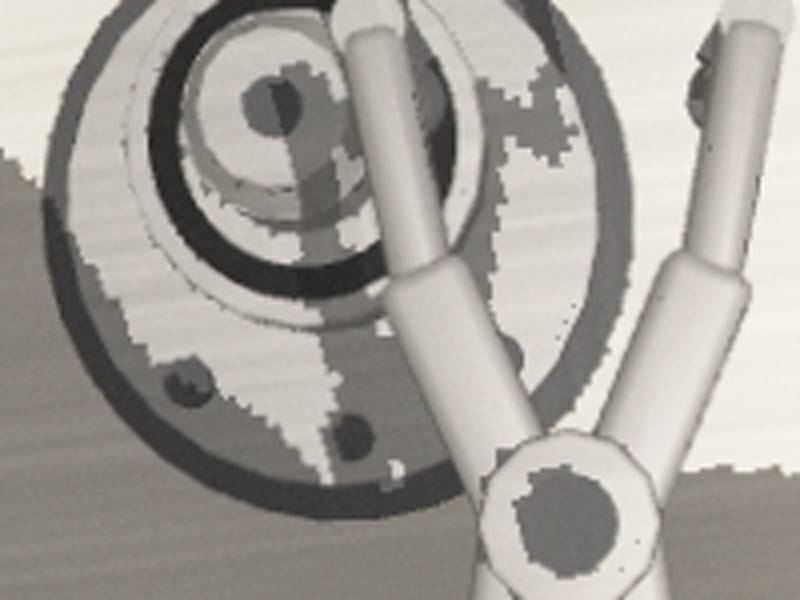

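```bash
python3 - <<'E'
import pickle
from h import *
from ring import rc_tool,T_tp
st,d=pickle.load(open("w10.pkl","rb"))
p=px2w(d,(198,26.2),.122,st); print("stub",p)
Rt=R.from_rotvec(st["ee_rot"]).as_matrix()
print("ring",st["position"]+Rt@rc_tool)
s,e=pickle.load(open("s3.pkl","rb"))
Rs=R.from_rotvec(s["ee_rot"]).as_matrix()
x0,y0,w,h,k=300,185,50,45,14
im=cv2.resize(e["frame"][y0:y0+h,x0:x0+w],None,fx=k,fy=k,interpolation=cv2.INTER_CUBIC)
cv2.imwrite("pics/s3b0.png",im.copy())
for rad,col in ((.016,(0,255,0)),(.0195,(0,0,255))):
  for a in np.linspace(0,2*np.pi,90):
    q=s["position"]+Rs@(rc_tool+T_tp@np.array([rad*np.cos(a),rad*np.sin(a),0]))
    u=(w2px(e,q)+.5-[x0,y0])*k-.5; cv2.circle(im,tuple(int(v) for v in u),1,col,-1)
q=np.array([.0574-.0574,0,0]);
# rivet top
u=(w2px(e,s["position"]+Rs@(rc_tool+T_tp@np.array([-.0574,0,.037])))+.5-[x0,y0])*k; cv2.circle(im,tuple(int(v) for v in u),4,(255,0,0),-1)
cv2.imwrite("pics/s3b.png",im)
E
```

```text
stub [0.64194935 0.01577814 0.122     ]
ring [ 0.63529883 -0.02396813  0.16075884]
```

View pics/s3b.png

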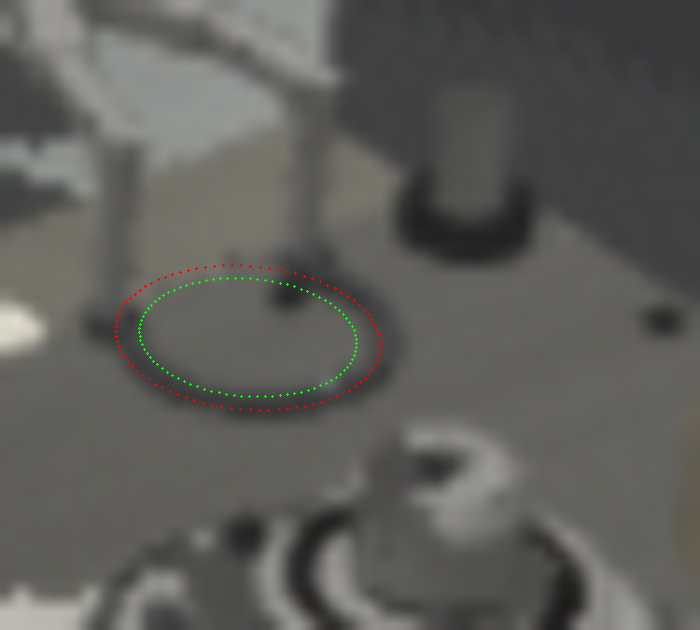

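```bash
cat > ov.py <<'E'
import pickle,sys
from h import *
from ring import rc_tool,T_tp
n,x0,y0,w,h,k=sys.argv[1],*map(int,sys.argv[2:7])
s,e=pickle.load(open(n+".pkl","rb"))
Rs=R.from_rotvec(s["ee_rot"]).as_matrix()
im=cv2.resize(e["frame"][y0:y0+h,x0:x0+w],None,fx=k,fy=k,interpolation=cv2.INTER_CUBIC)
def dot(q,c,r=1):
    u=(w2px(e,q,s)+.5-[x0,y0])*k-.5; cv2.circle(im,tuple(int(v) for v in u),r,c,-1)
for a in np.linspace(0,2*np.pi,90):
    for (rx,ry),c in (((.016,.016),(0,255,0)),((.020,.022),(0,0,255))):
        dot(s["position"]+Rs@(rc_tool+T_tp@np.array([rx*np.cos(a),ry*np.sin(a),0])),c)
    dot(np.array([.6422+.0105*np.cos(a),.0159+.0105*np.sin(a),.122]),(255,0,0))
    dot(np.array([.6422+.0275*np.cos(a),.0159+.0275*np.sin(a),.100]),(255,0,0))
for y in (-.0165,.0165): dot(s["position"]+Rs@(rc_tool+T_tp@np.array([-.0084,y,.037])),(255,0,255),3)
dot(s["position"]+Rs@(rc_tool+T_tp@np.array([-.0574,0,.037])),(255,0,255),4)
cv2.imwrite(f"pics/{n}_ov.png",im)
E
python3 ov.py s3 295 165 55 65 10
```

```text
(no output)
```

View pics/s3_ov.png

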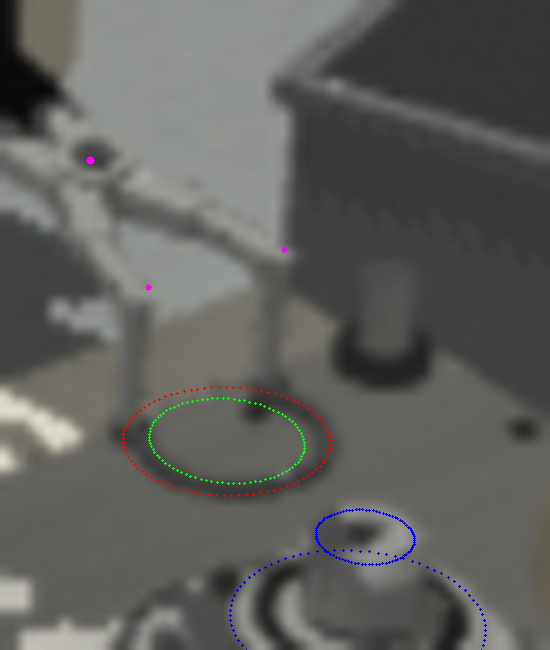

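```bash
python3 plan.py .5264 .0460 .1744 -14.75 8
```

```text
t 15.45 pos [0.5197 0.0062 0.1744] yaw -14.74 tilt [ 0.0236 -0.0051] w 0.279 F [-0.2 -0.2 -1.4]
6 d_tool [ -3.7 -40.2  -0. ] dyaw -0.01
[[-0.6, -6.7, -0.0, np.float64(0.0)], [-0.6, -6.7, -0.0, np.float64(0.0)], [-0.6, -6.7, -0.0, np.float64(0.0)], [-0.6, -6.7, -0.0, np.float64(0.0)], [-0.6, -6.7, -0.0, np.float64(0.0)], [-0.6, -6.7, -0.0, np.float64(0.0)]]
```

```bash
python3 -m inch '[[[0.85,-1,-8,0,0],[0.85,-1,-9,0,0],[0.85,-1,-9,0,0],[0.85,-1,-9,0,0],[0.85,0,-4,0,0],[0.85,0,0,0,0],[0.85,0,0,0,0]]]' 45; python3 ring.py; python3 look.py wrist w11; python3 look.py scene s11;python3 ov.py s11 295 165 65 65 10; python3 ov.py w11 200 0 130 100 6
```

```text
clock: 16.15
position: [0.5264, 0.0489, 0.1744]
ee_rot: [3.114, -0.402, 0.038]
force: [-0.6, 0.8, -1.5]
width: 0.278
rivet [ 0.56086935 -0.33756848  0.071     ] handles yaw -12.465451810107615 rivet tool [ 0.0627 -0.0001 -0.0154] ring tool [ 0.119  -0.0004  0.0165]
ring now [0.642  0.019  0.1608] pliers z axis [1.030e-02 8.000e-04 9.999e-01] w 0.2777849512945628
[0.5264 0.0489 0.1744] -14.7 [ 0.0239 -0.0047]
[0.5264 0.0489 0.1744] -14.72 [ 0.0239 -0.0046]
```

View pics/s11_ov.png

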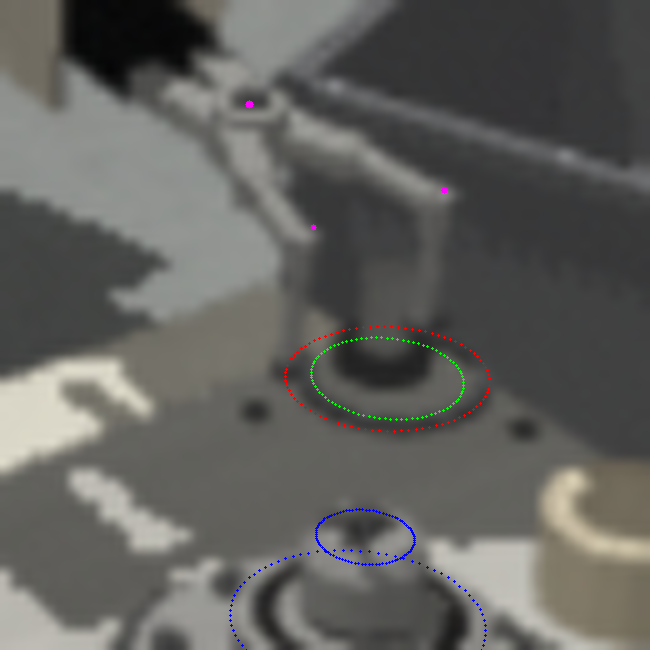

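View pics/w11_ov.png

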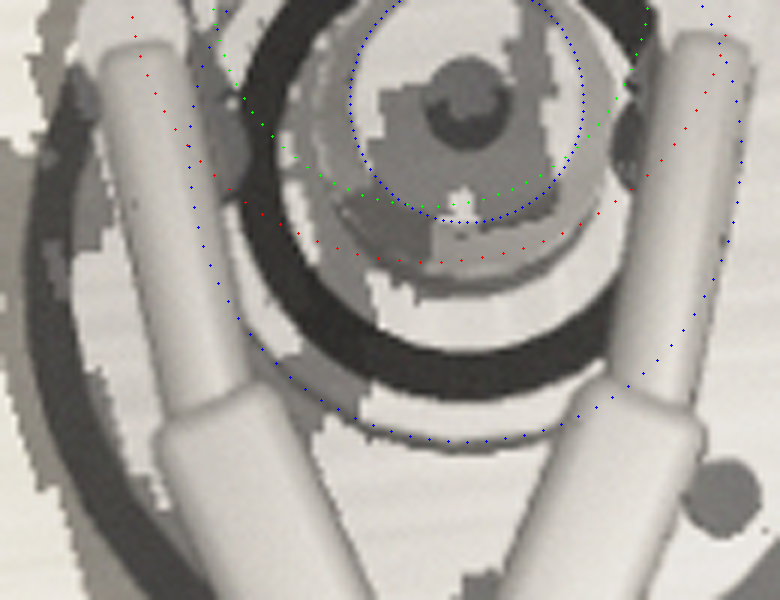

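```bash
python3 -m inch '[[[0.85,0,3,5,0],[0.85,0,0,8,0],[0.85,0,0,8,0],[0.85,-0.5,0,6,0],[0.85,0,0,2,0],[0.85,0,0,0,0],[0.85,0,0,0,0]]]' 45; python3 ring.py|tail -1; python3 look.py wrist w12; python3 look.py scene s12;python3 ov.py s12 295 165 65 65 10; python3 ov.py w12 200 0 130 100 6
```

```text
clock: 16.95
position: [0.525, 0.0437, 0.1418]
ee_rot: [3.112, -0.406, 0.035]
force: [0.9, -0.2, -0.9]
width: 0.276
ring now [0.6405 0.0134 0.128 ] pliers z axis [0.0123 0.0016 0.9999] w 0.2761633579282488
[0.525  0.0437 0.1418] -14.87 [ 0.0219 -0.0056]
[0.5251 0.0437 0.1419] -14.87 [ 0.0222 -0.0056]
```

View pics/s12_ov.png

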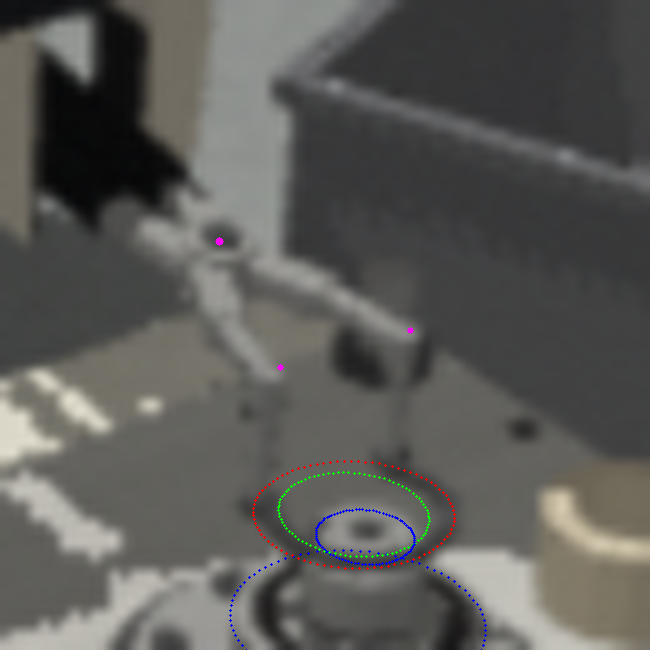

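View pics/w12_ov.png

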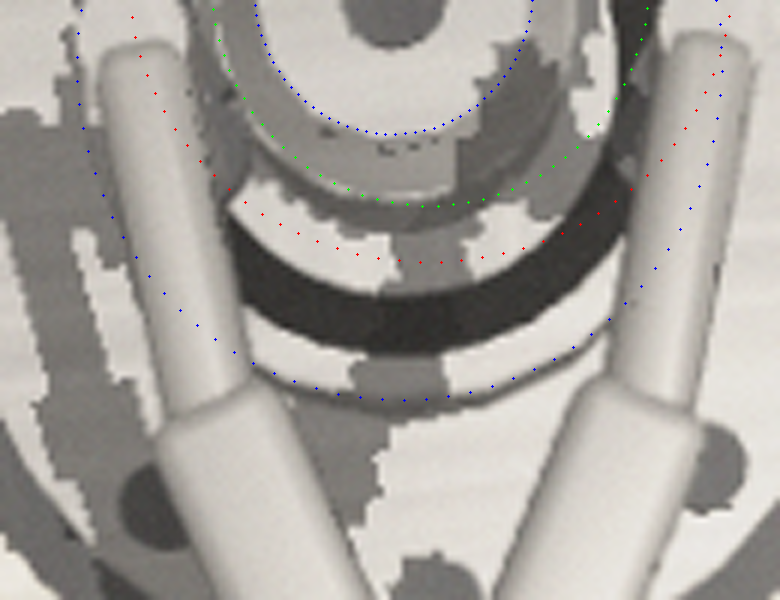

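```bash
python3 -m inch '[[[0.85,0.8,-2.3,0,0],[0.85,0,0,0,0],[0.85,0,0,0,0]]]' 45; python3 ring.py|tail -1
```

```text
clock: 17.35
position: [0.5272, 0.0462, 0.1428]
ee_rot: [3.113, -0.406, 0.038]
force: [0.7, 0.1, -2.2]
width: 0.278
ring now [0.6427 0.0159 0.1292] pliers z axis [0.0103 0.0012 0.9999] w 0.27771586970137857
```

```bash
for i in 1 2 3; do python3 -m inch '[[[0.85,0,0,0,0]]]' 45 >/dev/null; python3 ring.py|tail -1; done; python3 look.py wrist w13;python3 ov.py w13 200 0 130 100 6
```

```text
ring now [0.6428 0.016  0.1294] pliers z axis [0.01   0.0012 0.9999] w 0.2724026161928816
ring now [0.6429 0.016  0.1295] pliers z axis [0.0099 0.0012 1.    ] w 0.27886418281633174
ring now [0.6428 0.0159 0.1295] pliers z axis [0.01   0.0012 0.9999] w 0.2758825124952868
[0.5273 0.0462 0.143 ] -14.86 [ 0.0242 -0.0052]
```

View pics/w13_ov.png

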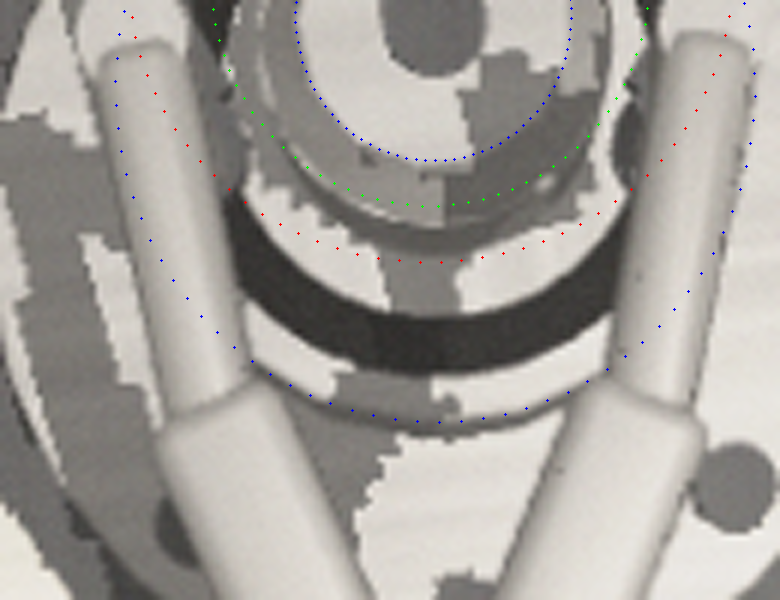

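```bash
python3 -m inch '[[[0.85,-1,0.3,0,0],[0.85,0,0,0,0],[0.85,0,0,2,0],[0.85,0,0,2,0],[0.85,0,0,0,0],[0.85,0,0,0,0]]]' 45; python3 ring.py|tail -1
```

```text
clock: 18.3
position: [0.5262, 0.046, 0.1385]
ee_rot: [3.113, -0.406, 0.038]
force: [0.3, 0.1, -1.2]
width: 0.281
ring now [0.6417 0.0158 0.1249] pliers z axis [0.0103 0.0013 0.9999] w 0.28056897111908025
```

```bash
python3 -m inch '[[[0.85,0,0,2,0],[0.85,0,0,2,0],[0.85,0,0,2,0],[0.85,0,0,0,0]]]' 45; python3 ring.py|tail -1;  python3 look.py scene s14;python3 ov.py s14 305 190 55 50 12;python3 look.py wrist w14;python3 ov.py w14 200 0 130 100 6
```

```text
clock: 18.7
position: [0.5263, 0.046, 0.1319]
ee_rot: [3.113, -0.406, 0.038]
force: [-0.2, -0.3, -2.4]
width: 0.277
ring now [0.6418 0.0158 0.1183] pliers z axis [0.0103 0.0013 0.9999] w 0.277467877516944
[0.5263 0.046  0.1319] -14.86 [ 0.0239 -0.0053]
[0.5264 0.0461 0.132 ] -14.86 [ 0.024  -0.0052]
```

View pics/s14_ov.png

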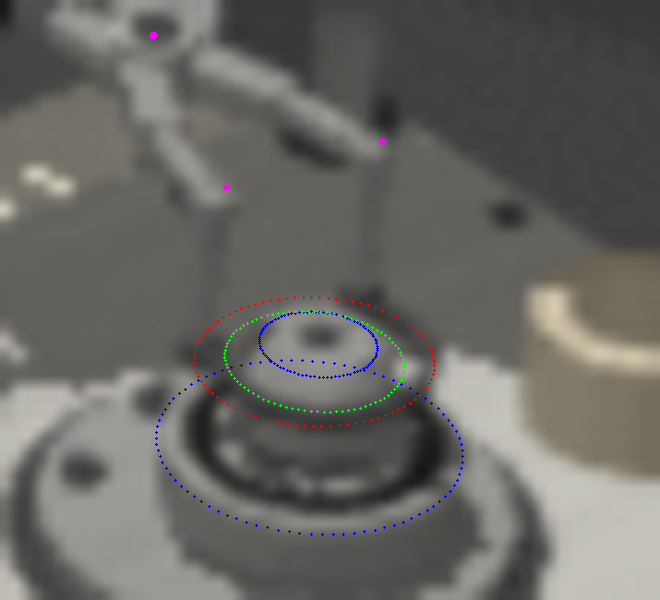

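View pics/w14_ov.png

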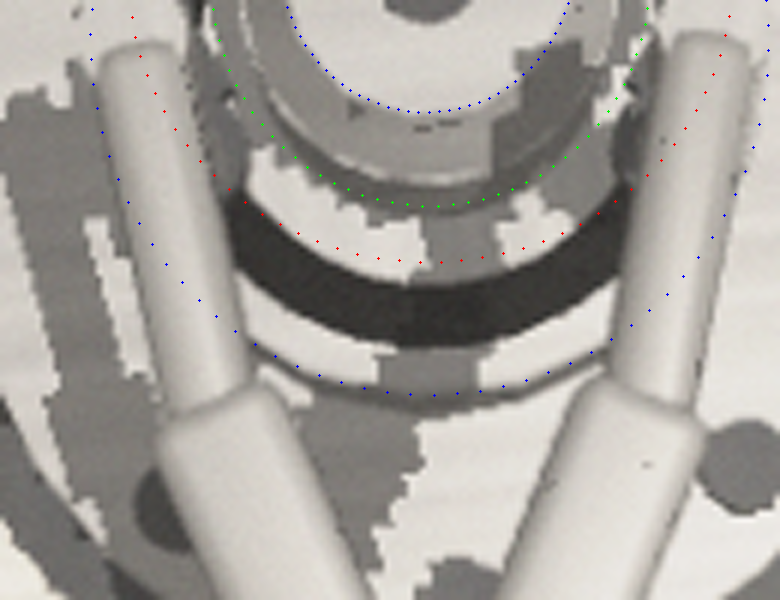

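```bash
python3 -m inch '[[[0.85,0,0,2,0],[0.85,0,0,2,0],[0.85,0,0,0,0]]]' 45; python3 ring.py|tail -1; python3 -m inch '[[[0.85,0,0,2,0],[0.85,0,0,2,0],[0.85,0,0,2,0],[0.85,0,0,0,0]]]' 45; python3 ring.py|tail -1
```

```text
clock: 19.1
position: [0.5267, 0.046, 0.128]
ee_rot: [3.113, -0.406, 0.039]
force: [-0.2, 0.7, -3.0]
width: 0.28
ring now [0.6422 0.0158 0.1145] pliers z axis [0.0096 0.0012 1.    ] w 0.2800681182433392
clock: 19.5
position: [0.5268, 0.046, 0.1214]
ee_rot: [3.113, -0.406, 0.039]
force: [-1.0, -0.3, -2.0]
width: 0.279
ring now [0.6423 0.0157 0.1078] pliers z axis [0.0097 0.0012 1.    ] w 0.27920351856938797
```

```bash
python3 -m inch '[[[0.85,-0.4,0,2,0],[0.85,0,0,1.5,0],[0.85,0,0,0,0],[0.85,0,0,0,0]]]' 45; python3 ring.py|tail -1;  python3 look.py scene s15;python3 ov.py s15 305 190 55 50 12;python3 look.py wrist w15;python3 ov.py w15 200 0 130 100 6
```

```text
clock: 19.9
position: [0.5265, 0.0461, 0.1175]
ee_rot: [3.113, -0.406, 0.039]
force: [0.6, 0.6, -2.0]
width: 0.277
ring now [0.642  0.0159 0.104 ] pliers z axis [0.0098 0.0011 1.    ] w 0.2768293438617209
[0.5265 0.0461 0.1175] -14.86 [ 0.0244 -0.0051]
[0.5265 0.0461 0.1175] -14.87 [ 0.0244 -0.0052]
```

View pics/s15_ov.png

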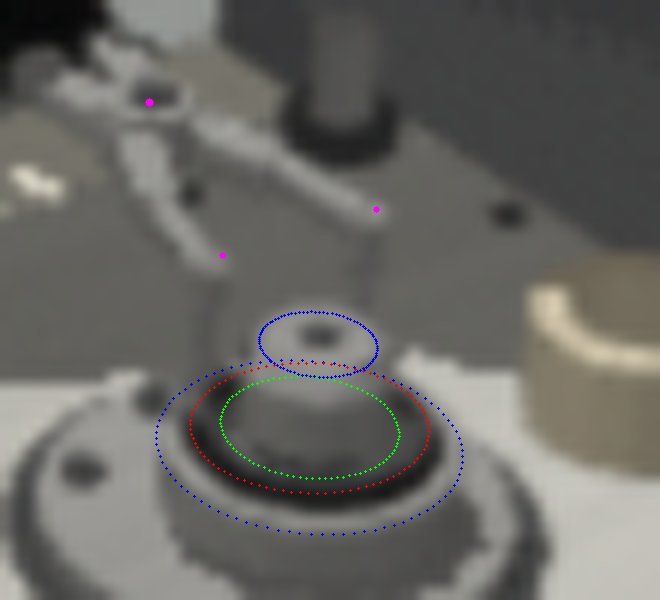

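View pics/w15_ov.png

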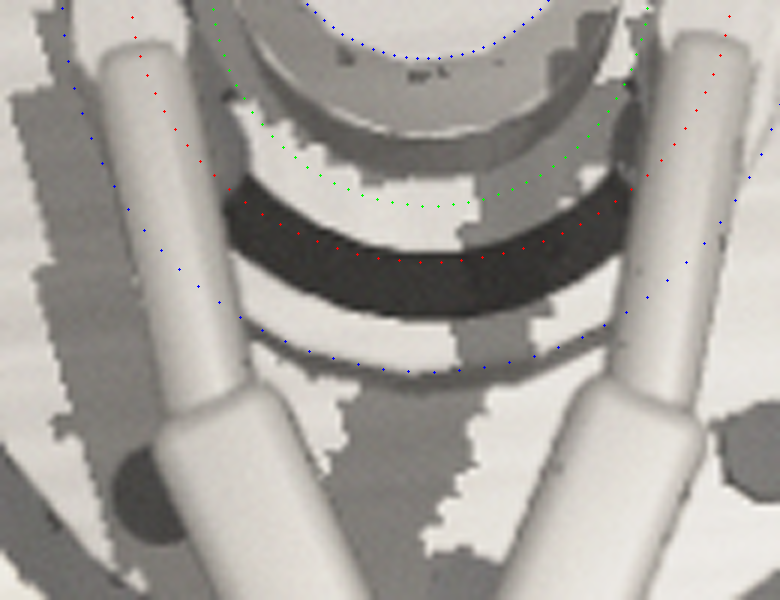

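```bash
python3 -m inch '[[[0.85,0,0,1,0],[0.85,0,0,0.7,0],[0.85,0,0,0,0],[0.85,0,0,0,0]]]' 45; python3 ring.py|tail -1;  python3 look.py scene s16; python3 - <<'E'
import pickle
from h import *
d=pickle.load(open("s16.pkl","rb"))[1]; crop(d["frame"],305,190,55,50,12,"pics/s16a.png")
E
```

```text
clock: 20.4
position: [0.5267, 0.0461, 0.1159]
ee_rot: [3.113, -0.406, 0.04]
force: [0.6, 0.0, -1.1]
width: 0.278
ring now [0.6422 0.0159 0.1024] pliers z axis [0.0094 0.0011 1.    ] w 0.2782065467555843
[0.5267 0.0461 0.1159] -14.87 [ 0.0248 -0.0051]
```

View pics/s16a.png

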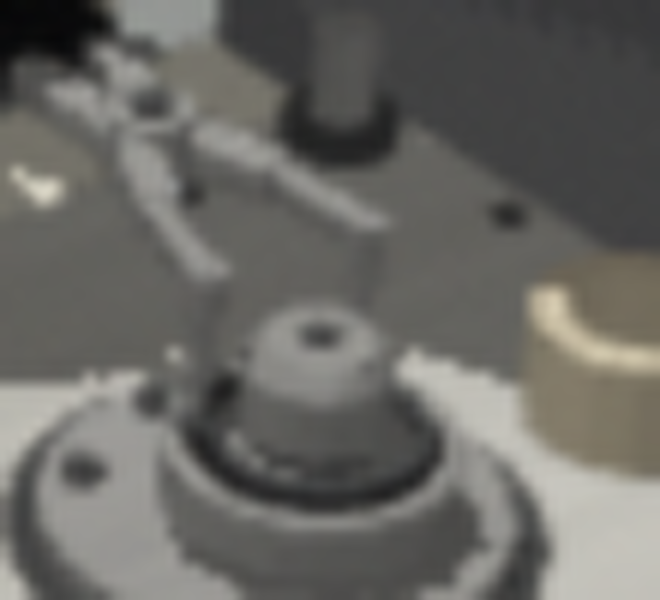

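```bash
python3 -m inch '[[[0.85,0,0,0,0],[0.85,0,0,0,0],[0.85,0,0,0,0]]]' 45 | sed -n 2,4p; python3 - <<'E'
from cell import arm,eyes
import numpy as np
f=[];w=[]
for i in range(12):
    s=arm.observe(); f.append(np.r_[s["force"],s["ft_torque"]]); w.append(s["width"]); eyes.get_image("scene")
print(np.mean(f,0).round(3),np.std(f,0).round(3),np.mean(w)*92)
E
python3 ring.py|tail -1;python3 look.py wrist w17;python3 ov.py w17 200 0 130 100 6
```

```text
position: [0.5267, 0.0461, 0.1159]
ee_rot: [3.113, -0.406, 0.04]
force: [-0.7, 0.2, -2.2]
[-0.068 -0.015 -1.84   0.072  0.116  0.005] [0.396 0.521 0.386 0.022 0.022 0.034] 25.548300111092804
ring now [0.6422 0.0159 0.1024] pliers z axis [0.0093 0.0011 1.    ] w 0.2781809212622675
[0.5267 0.0461 0.1159] -14.86 [ 0.0249 -0.0051]
```

View pics/w17_ov.png

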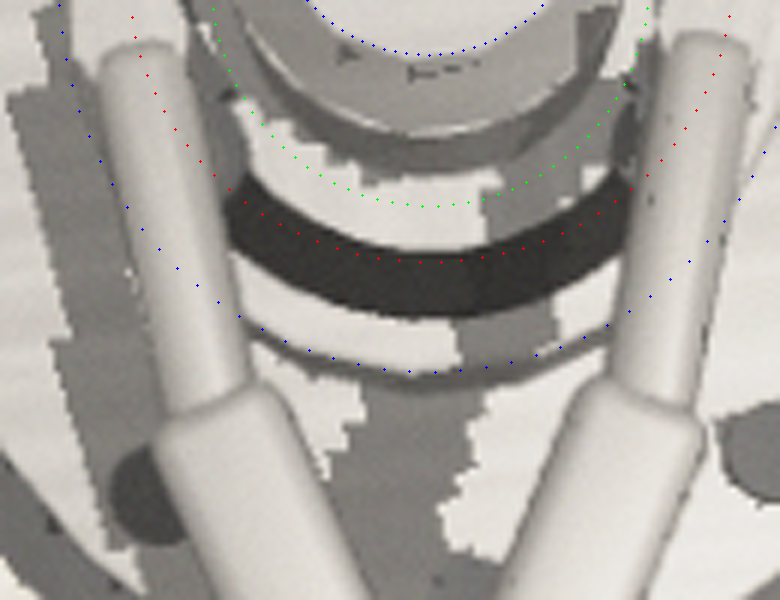

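```bash
cat > f.py <<'E'
from cell import arm,eyes
import numpy as np
f=[]
for i in range(6):
    s=arm.observe(); f.append(np.r_[s["force"],s["ft_torque"]]); eyes.get_image("scene")
print(np.mean(f,0).round(2))
E
python3 -m inch '[[[0.85,-0.2,0,0.4,0],[0.85,0,0,0,0],[0.85,0,0,0,0]]]' 45 |sed -n 1,2p; python3 ring.py|tail -1; python3 f.py
```

```text
clock: 21.7
position: [0.5265, 0.0462, 0.1155]
ring now [0.642  0.0159 0.102 ] pliers z axis [0.0093 0.0011 1.    ] w 0.2843017863488615
[ 0.22  0.08 -2.31  0.08  0.11  0.01]
```

```bash
python3 -m inch '[[[0.85,0,0,0.3,0],[0.85,0,0,0,0],[0.85,0,0,0,0]]]' 45 |sed -n 1,2p; python3 ring.py|tail -1; python3 f.py; python3 look.py scene s18; python3 ov.py s18 305 190 55 50 12; python3 look.py top t18
```

```text
clock: 22.3
position: [0.5265, 0.0462, 0.1151]
ring now [0.642  0.0159 0.1016] pliers z axis [0.0093 0.0011 1.    ] w 0.2793300543280922
[ 0.08 -0.11 -2.29  0.08  0.11 -0.01]
[0.5265 0.0461 0.1151] -14.87 [ 0.0249 -0.0051]
[0.5265 0.0462 0.1151] -14.86 [ 0.0249 -0.0051]
```

View pics/s18_ov.png

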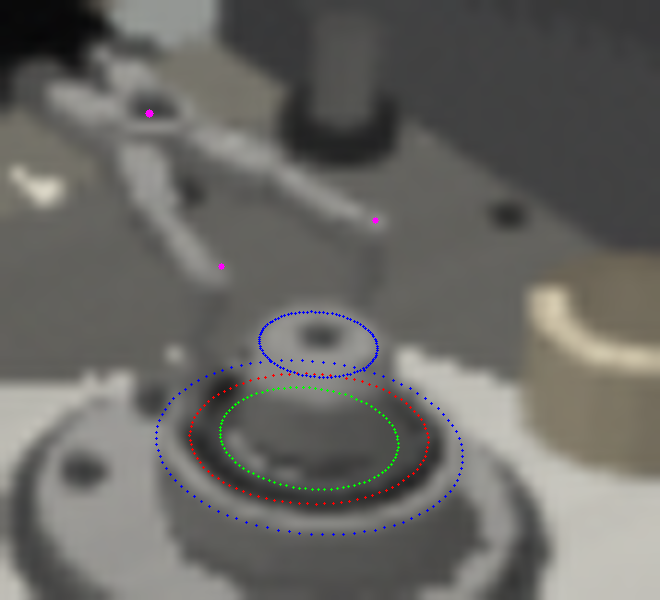

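View pics/t18.png

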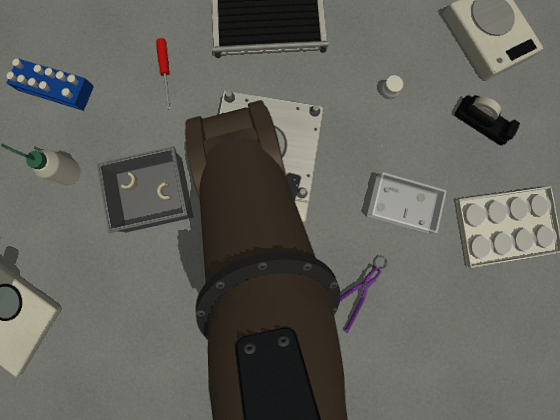

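```bash
python3 -c "
from cell import workorder
print(workorder.sign_off())"
```

```text
the job is handed in; nothing more can be done
None
```

I handed the job in at about 22.7 s of the 54 s allowed. The arm is still holding the squeezed pliers with the ring at the groove.

- **Old bush:** I gripped the broken half on the deck and released it inside the waste bin. The last top view shows both halves in the bin. The last scene view shows the new bush still standing where it was.
- **Pliers:** I gripped the black-handled pair on the tub and squeezed it to the stop. The gripper opening is 25.6 mm, against 27 mm nominal when fully squeezed. I then lowered the ring over the stub in steps of about 2 mm or less. The purple pliers were not touched.
- **Ring position:** By my estimate the ring centre is at (0.6420, 0.0159, 0.1016) m. The stub axis is at about (0.642, 0.016) m and the groove at 0.102 m. The ring is tilted about 0.5 degrees.
- **Force:** During the descent the sensor showed only the weight of the pliers, about 2 N. There was no sign of contact with the stub or the bearing.

**Less certain points:**
- The arm hid the ring from the top camera, so its position comes from the wrist and scene views. Those two agreed to about 1 mm.
- The ring height assumes the handles lay level on the tub's rims when gripped, so the ring could be up to about 1 mm higher than estimated.
- Squeezing slid the pliers about 5 mm forward in the grip; I measured this and allowed for it.

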